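# Scrub the sample cups and hang them back up

### The arm

A 6-joint arm with a two-finger parallel gripper is mounted at the origin on the work surface. World frame = base frame: x ahead of the robot, y to its left, z up, the work surface at z = 0. Lengths are in m, angles in degrees, forces in N, time in s.
With the tool pointing down it reaches from about 0.25 to 0.725 m from the base axis. Payload 9.7 kg.
Tool frame: the origin (TCP) lies on the centre line of the jaws, within the pads' length; the fingertips stand 17 mm ahead of it and the grasp point (between the pads) lies 2 mm behind it (bot.nose_length is the distance from the TCP to the fingertips, in m); x points along the fingers, y is the direction in which the jaws open and shut, and the axes are right-handed (so a half turn about x gives the same grasp; the last joint's range is limited). The gripper opens to 85 mm and grips with 20 to 120 N. Pads are 22 mm wide; open, the fingers measure 114 mm over their backs; the gripper's body (76 mm by 85 mm) begins 54 mm behind the grasp point. The pads swing forward as they close: fully open they stand 13 mm farther back than shut.
Start: joints at [74.313, 4.979, 10.078, 95.1, 0, 90], TCP at [0.149, 0.53, 0.248] pointing down, gripper open.
Joint ranges: [-179.16, 179.16], [-48.56, 103.87], [-65.8, 70.77], [-126.05, 130.52], [-82.76, 87.17], [-180, 180]. Speed limits (degrees/s): [127.2, 127.2, 147.25, 180, 180, 180].

### API

Orientations are given as [roll, pitch, yaw] about the fixed x, y, z axes, in that order (R = Rz(yaw) Ry(pitch) Rx(roll)).
In Python, from workcell import bot, viewer, ticket gives the robot as it stands.
- The arm moves only by the tool jog_arm, never from a script. Its argument "deltas" is a list of rows, each an object of numbers: "fingers": the opening, from 0 (shut) to 1 (fully open); "x", "y", "z": the shift along the world's x, y, z in mm; "twist": the turn about the world's z in degrees. A call has 1 to 10 rows; each row is the pose to reach, as a shift and turn from the pose measured when the call began; what a row does not reach only later rows make up. A row lasts 1/10 s, in which the tool goes at most 50 mm and 8.59 degrees, less where a joint would pass 70% of its speed; a pose out of reach is approached as far as the arm can. A call with a gripper value outside its range is refused whole. The fingers move at their own pace and stop on an object; "grip_force" is the grip in N (left out, the last holds). Time passes only in rows, so rows that repeat a pose let the fingers close. It gives the time, the measured TCP pose, the force and the opening at its end, in the units of the state.
- bot.get_obs(): the state, without advancing time (a new reading comes with each control period).
- viewer.camera(name): name is "scene" or "top" or "wrist"; returns a dict with "image" (480x640x3 uint8, red, green, blue), "fovy" (degrees; the focal length in pixels is half the picture's height over the tangent of half this angle, whatever the lens; pixels are square), "cx", "cy" (the principal point, pixels), "world_to_cam" (4x4, takes a point from world to camera coordinates); the wrist camera has in their place "tool_from_camera" (4x4, takes a point from camera to tool coordinates, whose origin is the TCP and whose axes are the tool frame's). Camera axes: x right, y down, z forward; pixel columns grow to the right and rows downward; lengths in m; the calibration is good to about 2 mm. A picture is of the moment at which its call begins: read the wrist's pose just before it. There is no depth.
- ticket.job_done(): hands the job in, once; it reports no verdict.
The state is a dict: "time": time; "q": joint angles; "qd": joint speeds; "joint_efforts": joint torques, N m; "ee_pos": TCP position; "tcp_rot": TCP orientation; "wrist_force": force on the tool from outside, world axes, zero at the start; "torque": the same for the moment, N m; "opening": finger opening in m.
Only numpy, scipy, OpenCV 4.12 (cv2) and the standard library are available. Lean on these libraries where they do the work, as an engineer would, in place of code of your own. Each camera call takes 0.05 s, during which the arm holds its last target.

### The job

Take every sample cup (there are two or three) off the rail and stand it upright on the wash mat, lift the long brush off its hook, and scrub the cups inside, standing on the mat, from the tallest to the shortest: in each, push the brush down to the floor, draw it up more than half-way, and push it down to the floor again. Then hang the brush back on its hook and every cup by its own hook over the bar of the rail. Leave the green block and the label roll where they are.

Things in the scene. Friction and masses are not known exactly. Their poses are not given: they have to be found in the camera images.
- cup_tall: the tall white plastic sample cup (may be absent), hanging on the rail, leaning 0.17 rad: 115 mm high, 80 mm outer diameter, 3 mm wall, inner floor 5 mm up, 0.25 kg, weighted base. Origin: centre of underside, z up its axis. On its +x side a hook leaves the rim, and on it stands a grip tab centred 51 mm from the axis: 10 mm thick (x), 30 mm wide (y), from 115 to 161 mm above the underside
- cup_tall_hook (a point): the tall cup's hook, an upside-down U, 22 mm wide inside: a strap 6 mm thick, 34 mm wide, top flush with the rim, runs out in +x to a 4 mm lip that hangs down 32 mm below the strap. Inside 40 to 62 mm from the cup's axis. Point: middle of the strap's underside, 51 mm out and 109 mm above the cup's underside; it lies over the bar when hung
- cup_medium: the medium white plastic sample cup (may be absent), hanging on the rail, leaning 0.17 rad: 93 mm high, 80 mm outer diameter, 3 mm wall, inner floor 5 mm up, 0.25 kg, weighted base. Origin: centre of underside, z up its axis. On its +x side a hook leaves the rim, and on it stands a grip tab centred 51 mm from the axis: 10 mm thick (x), 30 mm wide (y), from 93 to 139 mm above the underside
- cup_medium_hook (a point): the medium cup's hook, an upside-down U, 22 mm wide inside: a strap 6 mm thick, 34 mm wide, top flush with the rim, runs out in +x to a 4 mm lip that hangs down 32 mm below the strap. Inside 40 to 62 mm from the cup's axis. Point: middle of the strap's underside, 51 mm out and 87 mm above the cup's underside; it lies over the bar when hung
- cup_short: the short white plastic sample cup (may be absent), hanging on the rail, leaning 0.17 rad: 71 mm high, 80 mm outer diameter, 3 mm wall, inner floor 5 mm up, 0.25 kg, weighted base. Origin: centre of underside, z up its axis. On its +x side a hook leaves the rim, and on it stands a grip tab centred 51 mm from the axis: 10 mm thick (x), 30 mm wide (y), from 71 to 117 mm above the underside
- cup_short_hook (a point): the short cup's hook, an upside-down U, 22 mm wide inside: a strap 6 mm thick, 34 mm wide, top flush with the rim, runs out in +x to a 4 mm lip that hangs down 32 mm below the strap. Inside 40 to 62 mm from the cup's axis. Point: middle of the strap's underside, 51 mm out and 65 mm above the cup's underside; it lies over the bar when hung
- wash_mat (a point): the black rubber wash mat, fixed, 170 mm (x) by 440 mm (y), 4 mm thick: centre of its top face; x points away from the robot
- brush: the long brush with blue bristles, 215 mm, 0.14 kg, hanging upright on its stand's hook, bristles down. Origin: centre of the bristle tip (lower end); z up along the shaft. Bristle head 37 mm across, 0 to 85 mm; shaft 10 mm thick to 140 mm; collar 46 x 46 mm from 140 to 148 mm; square handle 24 x 24 mm (flats facing x and y) from 148 to 215 mm
- stand_hook (a point): brush stand's hook, 170 mm above the table, fixed: two level prongs along x, tops at this height, 24 mm slot between, open to -x; prong ends, 28 to 34 mm out in -x, turn up 10 mm; post 46 mm behind in +x, no higher than the prongs. Hung, the shaft is in the slot here, collar resting on the prongs, brush tip 140 mm below this point
- rail_bar (a point): draining rail, fixed: middle of its round bar, on the axis, 150 mm above the table; bar 12 mm thick, 400 mm long along y, a post at each end rising 14 mm above the axis. A stop strip runs 35 to 53 mm below the axis, its face 8 mm from the axis in -x. A cup hangs on the -x (robot) side, hook over the bar, wall leaning on the strip
- test_block: bystander: green stepped plastic block, 110 x 90 x 50 mm, origin centre of its underside
- label_roll: bystander: paper label roll standing on end, 70 mm diameter, 55 mm high, origin centre of its underside
Not all that is in view belongs to the job. Of the things shaped like the brush, the blue one is meant.

How it is judged:
By the outcome, as a careful person would: the job done as asked, in the order asked, and still so for the second after the job is handed in, with the robot touching nothing.
Of cup_tall, cup_medium, cup_short only 2 to 3 are there at a start; the rules pass over those that are not, and their reading is None.
At some moment in a run one of cup_tall, cup_medium, cup_short may be knocked a few centimetres aside while the robot is not near it.
It also fails if it takes over 210 s, if anything falls off the work surface, if the arm or the gripper's body presses on something with over 40 N, if the wrist force passes 120 N, or if a joint passes its speed limit or range.

## Working session

There is one attempt and no reset: what is moved stays moved. The work goes in short steps, Python scripts to look and compute and a tool call to move; the robot and the scene stay as the last step left them, time stands still between calls to the robot, and variables do not carry over. Pictures are saved under pics/ and viewed, and the job is handed in when it is done.

Besides the shell and the picture viewer there is one more tool, called after "Call:" by a JSON object that holds its "method" and its "body". jog_arm: Moves the arm, as the interface text tells. Its arguments: {"type":"object","properties":{"deltas":{"type":"array"},"grip_force":{"type":"number"}},"required":["deltas"]}

```bash
ls; mkdir -p pics
python3 - <<'E'
from workcell import bot, viewer, ticket
import cv2
print(bot.get_obs(), bot.nose_length)
for n in ["scene","top","wrist"]:
    c=viewer.camera(n); cv2.imwrite(f"pics/{n}0.png",c["image"][:,:,::-1])
    print(n,{k:v for k,v in c.items() if k!="image"})
E
```

```text
pics
{'time': 0.0, 'q': array([ 7.43123192e+01,  5.01081295e+00,  1.00330293e+01,  9.51003903e+01,
       -6.05061026e-04,  8.99993856e+01]), 'qd': array([ 0.02586097, -0.0112007 ,  0.04777928,  0.05599252,  0.02579508,
       -0.12629584]), 'joint_efforts': array([ 7.18933297e-04, -5.20392609e+01,  4.64797461e+01,  1.65958417e-02,
        4.09436188e-05,  4.04824164e-05]), 'ee_pos': array([0.14865924, 0.52929847, 0.24757306]), 'tcp_rot': array([ -89.55715819,   89.92182369, -105.24422423]), 'wrist_force': array([ 0.13270514, -0.07167499,  0.45299336]), 'torque': array([ 0.00833265, -0.01271893, -0.00239016]), 'opening': 0.08551961114698553} 0.017
scene {'fovy': 53.4643922448474, 'cx': 312.21844773355645, 'cy': 241.4056575538601, 'world_to_cam': array([[ 0.68625589,  0.72735643, -0.00233944, -0.40546942],
       [ 0.43161475, -0.40981026, -0.80359458, -0.1249362 ],
       [-0.58545841,  0.55046178, -0.59517247,  1.48159088],
       [ 0.        ,  0.        ,  0.        ,  1.        ]])}
top {'fovy': 50.29272473275374, 'cx': 316.89561047802385, 'cy': 237.58558333221913, 'world_to_cam': array([[-0.02546748, -0.99966882,  0.00369504,  0.00411098],
       [-0.99517911,  0.02500257, -0.09483363,  0.54170928],
       [ 0.09470984, -0.0060924 , -0.99548628,  1.3492647 ],
       [ 0.        ,  0.        ,  0.        ,  1.        ]])}
wrist {'fovy': 64.61716228784164, 'cx': 321.0831389210044, 'cy': 243.5602472334808, 'tool_from_camera': array([[-7.53236417e-04, -2.80699311e-01,  9.59795462e-01,
        -1.26375161e-01],
       [ 9.99999420e-01, -9.49764241e-04,  5.07022414e-04,
        -5.79563192e-04],
       [ 7.69258566e-04,  9.59795288e-01,  2.80699864e-01,
        -7.08869117e-02],
       [ 0.00000000e+00,  0.00000000e+00,  0.00000000e+00,
         1.00000000e+00]])}
```

View pics/scene0.png

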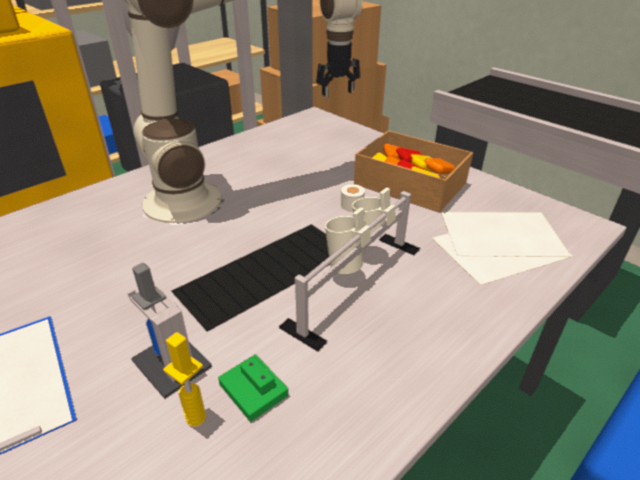

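View pics/top0.png

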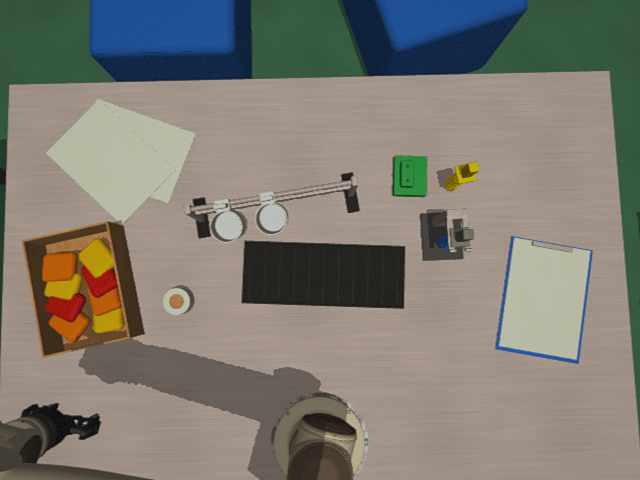

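View pics/wrist0.png

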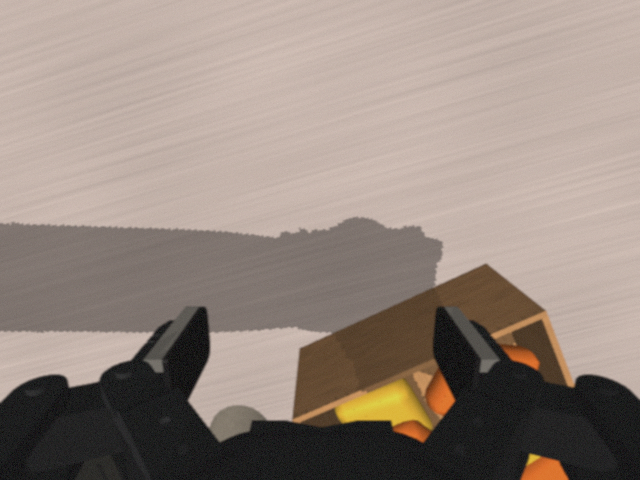

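```bash
cat > h.py <<'E'
from workcell import bot, viewer, ticket
import numpy as np, cv2
from scipy.spatial.transform import Rotation as Ro
def K(c):
    f=240/np.tan(np.radians(c["fovy"])/2); return np.array([[f,0,c["cx"]],[0,f,c["cy"]],[0,0,1]])
def W2C(c,o=None):
    if "world_to_cam" in c: return c["world_to_cam"]
    o=o or bot.get_obs(); T=np.eye(4); T[:3,:3]=Ro.from_euler("xyz",o["tcp_rot"],degrees=True).as_matrix(); T[:3,3]=o["ee_pos"]
    return np.linalg.inv(T@c["tool_from_camera"])
def cams(*ns):
    r={}
    for n in ns:
        o=bot.get_obs(); c=viewer.camera(n); c["K"]=K(c); c["W"]=W2C(c,o); r[n]=c
    return r
def ray(c,uv):
    d=np.linalg.inv(c["K"])@[uv[0],uv[1],1]; R=c["W"][:3,:3]; t=c["W"][:3,3]
    return -R.T@t, R.T@d
def atz(c,uv,z):
    o,d=ray(c,uv); return o+d*(z-o[2])/d[2]
def proj(c,p):
    q=c["K"]@(c["W"]@np.append(p,1))[:3]; return q[:2]/q[2]
def tri(*pairs):
    A=np.zeros((3,3)); b=np.zeros(3)
    for c,uv in pairs:
        o,d=ray(c,uv); d/=np.linalg.norm(d); M=np.eye(3)-np.outer(d,d); A+=M; b+=M@o
    return np.linalg.solve(A,b)
def jaw():
    o=bot.get_obs(); R=Ro.from_euler("xyz",o["tcp_rot"],degrees=True).as_matrix(); return np.degrees(np.arctan2(R[1,1],R[0,1])), o
def crop(c,u,v,w,h,s,name):
    im=c["image"][v:v+h,u:u+w,::-1]; cv2.imwrite("pics/"+name,cv2.resize(im,None,fx=s,fy=s,interpolation=cv2.INTER_CUBIC))
E
python3 - <<'E'
from h import *
print(jaw()[0])
C=cams("scene","top")
crop(C["top"],180,160,200,150,4,"t1.png")
crop(C["scene"],270,170,160,120,5,"s1.png")
crop(C["top"],390,140,100,130,4.5,"t2.png")
crop(C["scene"],110,250,130,110,5,"s2.png")
E
```

```text
74.31600537972795
```

View pics/t1.png

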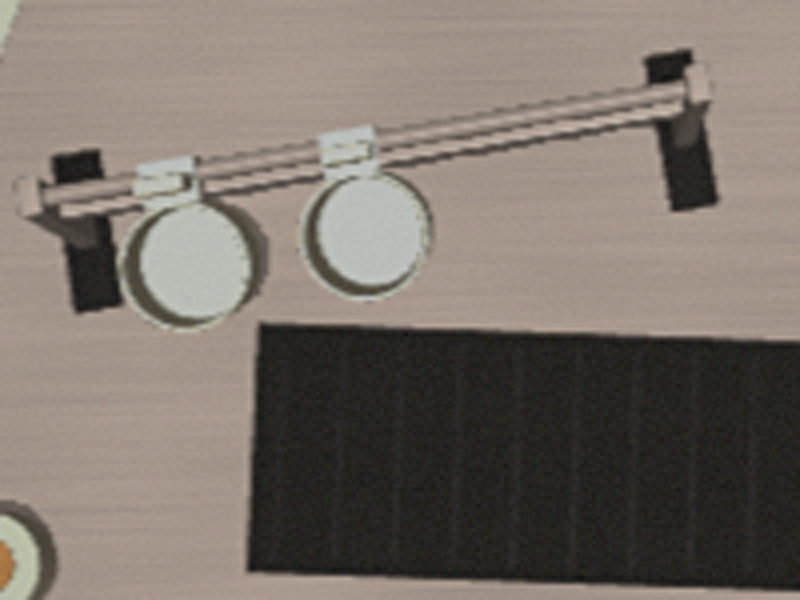

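View pics/s1.png

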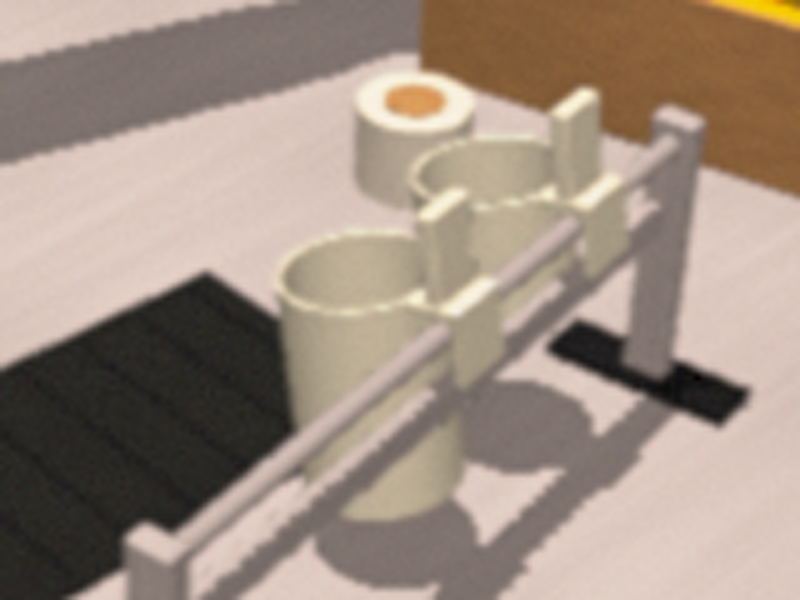

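View pics/t2.png

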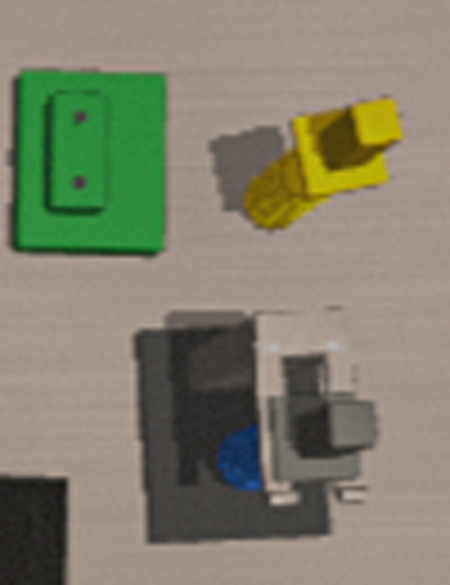

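View pics/s2.png

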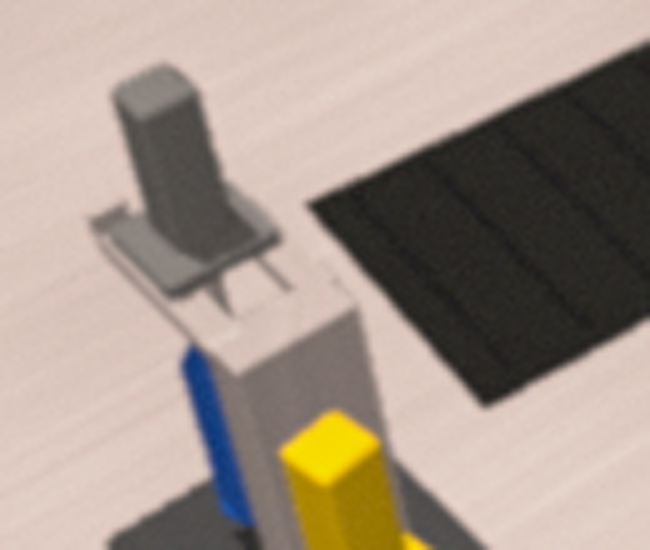

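Run:
```python
from h import *
C=cams("scene","top"); t=C["top"]
crop(t,205,188,80,60,10,"t3.png")
a=atz(t,(187.5,208.7),.164);b=atz(t,(354.5,180.5),.164);print(a,b,np.linalg.norm(a-b),np.degrees(np.arctan2((a-b)[1],(a-b)[0])))
for uv in [(245,241),(405,246),(403,308),(242,303)]: print("mat",atz(t,uv,.004))
print("handle",atz(t,(390+353/4.5,140+425/4.5),.245))
s=C["scene"]
print("scene",tri((t,(390+353/4.5,140+425/4.5)),(s,(110+155/5,250+92/5))))
for u,v in [(410,340),(410,500)]: pass
# stand base corners
for u,v in [(137,330),(148,543),(330,535)]: print("base",atz(t,(390+u/4.5,140+v/4.5),.01))
```

```text
[0.60682227 0.30360395 0.164     ] [ 0.66630357 -0.10420696  0.164     ] 0.41212590634992735 98.2983655570578
mat [0.5392788  0.18665253 0.004     ]
mat [ 0.51460368 -0.24954964  0.004     ]
mat [ 0.34706881 -0.23713471  0.004     ]
mat [0.37156913 0.196778   0.004     ]
handle [ 0.51930443 -0.35118985  0.245     ]
scene [ 0.52026324 -0.35001699  0.24328428]
base [ 0.60262684 -0.29447494  0.01      ]
base [ 0.47309106 -0.29531883  0.01      ]
base [ 0.47513449 -0.4052891   0.01      ]
```

View pics/t3.png

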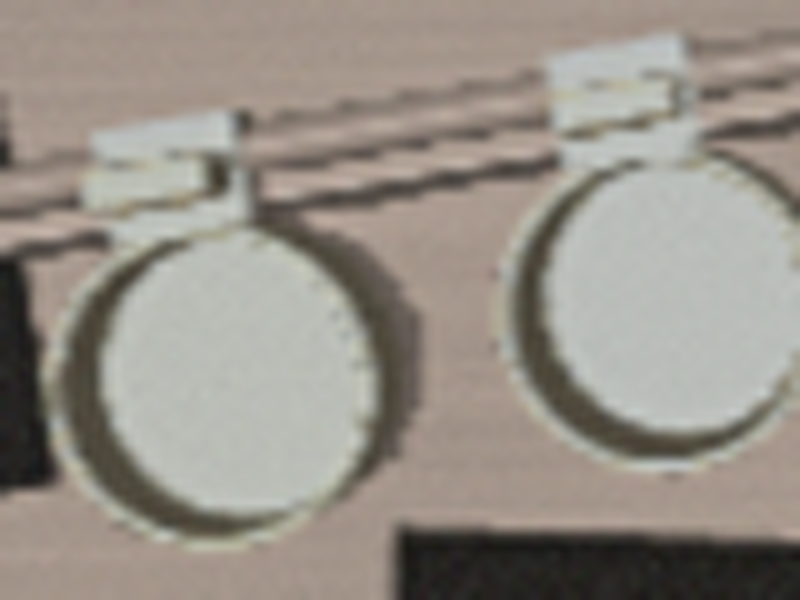

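Run:
```python
from h import *
C=cams("top"); t=C["top"]
for uv in [(219.7,206.3),(266.3,198.8)]:
    p=atz(t,uv,.206);print(p)
    a=np.array([.6068,.3036]);b=np.array([.6663,-.1042]);d=(b-a)/np.linalg.norm(b-a)
    n=np.array([d[1],-d[0]]); print("along",(p[:2]-a)@d,"perp",(p[:2]-a)@np.array([-d[1],d[0]]))
```

```text
[0.60396322 0.21770451 0.206     ]
along 0.08458599286123608 perp -0.01520832298011078
[0.61905928 0.10810982 0.206     ]
along 0.1952119578449857 perp -0.016093288328494344
```

Call:
{"method": "jog_arm", "body": {"deltas": [{"x":40,"y":-30,"z":20,"twist":-8},{"x":85,"y":-60,"z":40,"twist":-16},{"x":130,"y":-90,"z":60,"twist":-24},{"x":170,"y":-120,"z":80,"twist":-32},{"x":210,"y":-150,"z":90,"twist":-40},{"x":250,"y":-180,"z":100,"twist":-48},{"x":280,"y":-210,"z":110,"twist":-56},{"x":300,"y":-230,"z":110,"twist":-64},{"x":300,"y":-240,"z":110,"twist":-66},{"x":300,"y":-240,"z":110,"twist":-66}]}}

```text
validation failed for argument at $.de...
```

Call:
{"method": "jog_arm", "body": {"deltas": [{"fingers":1,"x":40,"y":-30,"z":20,"twist":-8},{"fingers":1,"x":85,"y":-60,"z":40,"twist":-16},{"fingers":1,"x":130,"y":-90,"z":60,"twist":-24},{"fingers":1,"x":170,"y":-120,"z":80,"twist":-32},{"fingers":1,"x":210,"y":-150,"z":90,"twist":-40},{"fingers":1,"x":250,"y":-180,"z":100,"twist":-48},{"fingers":1,"x":280,"y":-210,"z":110,"twist":-56},{"fingers":1,"x":300,"y":-230,"z":110,"twist":-64},{"fingers":1,"x":300,"y":-240,"z":110,"twist":-66},{"fingers":1,"x":300,"y":-240,"z":110,"twist":-66}]}}

```text
time: 1.4
ee_pos: [0.4493, 0.2882, 0.3583]
tcp_rot: [-84.7, 90.0, -166.5]
wrist_force: [-0.4, -0.3, 0.5]
opening: 0.0854
```

Run:
```python
from h import *
j,o=jaw(); print(j,o["q"],o["ee_pos"])
C=cams("wrist","scene"); cv2.imwrite("pics/w1.png",C["wrist"]["image"][:,:,::-1])
```

```text
8.150486805336138 [3.26713963e+01 7.00125614e+00 2.48749769e+01 1.07890341e+02
 5.77968495e-03 1.14520908e+02] [0.44930025 0.2881611  0.35825534]
```

View pics/w1.png

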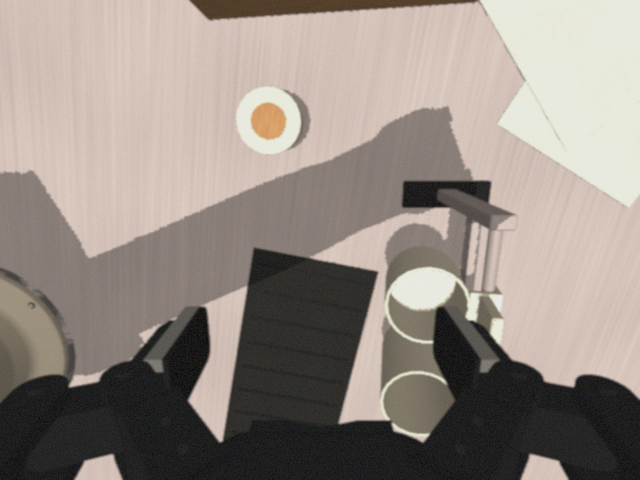

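Call:
{"method": "jog_arm", "body": {"deltas": [{"fingers":1,"x":20,"y":-45,"z":0,"twist":0},{"fingers":1,"x":40,"y":-90,"z":0,"twist":0},{"fingers":1,"x":60,"y":-135,"z":0,"twist":0},{"fingers":1,"x":80,"y":-180,"z":0,"twist":0},{"fingers":1,"x":100,"y":-200,"z":0,"twist":0},{"fingers":1,"x":100,"y":-200,"z":0,"twist":0},{"fingers":1,"x":100,"y":-200,"z":0,"twist":0}]}}

```text
time: 2.2
ee_pos: [0.548, 0.0909, 0.3579]
tcp_rot: [-125.4, 89.9, 153.1]
wrist_force: [0.7, -0.2, 0.0]
opening: 0.0854
```

Run:
```python
from h import *
j,o=jaw(); print(j,o["q"],o["ee_pos"])
C=cams("wrist","scene"); cv2.imwrite("pics/w2.png",C["wrist"]["image"][:,:,::-1])
```

```text
8.50513518367055 [9.40064405e+00 1.02164863e+01 2.84664355e+01 1.08305947e+02
 4.11291528e-02 9.08955087e+01] [0.54801646 0.09092487 0.35789251]
```

View pics/w2.png

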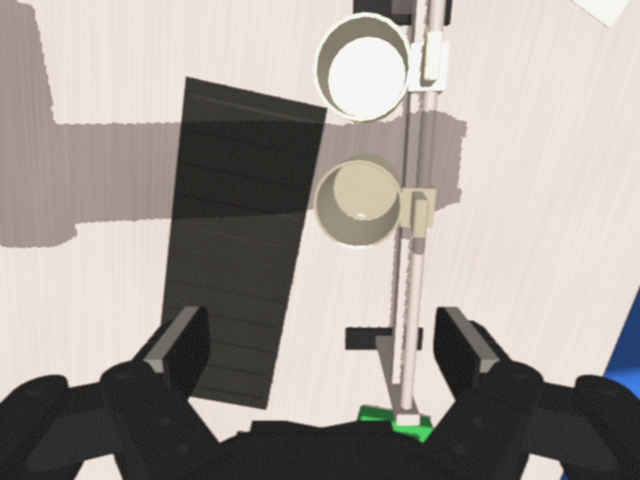

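```bash
cat >> h.py <<'E'
YR=8.3
def cupT(p,h,loc,yaw=YR,lean=.17):
    """pose such that local point loc is at p; lean: top toward -x"""
    R=Ro.from_euler("z",yaw,degrees=True).as_matrix()@Ro.from_euler("y",-lean).as_matrix()
    T=np.eye(4);T[:3,:3]=R;T[:3,3]=p-R@np.array(loc);return T
def draw(img,c,T,pts,col,closed=True):
    P=np.array([proj(c,(T@np.append(q,1))[:3]) for q in pts]); cv2.polylines(img,[np.round(P*8).astype(np.int32)],closed,col,1,cv2.LINE_AA,3)
def circ(r,z): a=np.linspace(0,2*np.pi,60); return np.c_[r*np.cos(a),r*np.sin(a),0*a+z]
def drawcup(img,c,T,H,col):
    draw(img,c,T,circ(.04,0),col); draw(img,c,T,circ(.037,.005),col); draw(img,c,T,circ(.04,H),col)
    draw(img,c,T,[(.046,-.015,H+.046),(.056,-.015,H+.046),(.056,.015,H+.046),(.046,.015,H+.046)],col)
E
python3 - <<'E'
from h import *
C=cams("wrist","scene","top")
for lab,hs in [("a",(.115,.071)),("b",(.115,.093)),("c",(.093,.071))]:
  for n in ["wrist","scene"]:
    im=C[n]["image"][:,:,::-1].copy()
    for p,H,col in zip([(.604,.2177,.206),(.619,.108,.206)],hs[::-1],[(0,0,255),(255,0,0)]):
        T=cupT(np.array(p),H,(.051,0,H+.046)); drawcup(im,C[n],T,H,col)
    im=im[0:270,290:470] if n=="wrist" else im[170:290,270:430]
    cv2.imwrite(f"pics/m_{n}_{lab}.png",im)
def st(n):return [cv2.imread(f"pics/m_{n}_{l}.png") for l in "abc"]
cv2.imwrite("pics/mw.png",cv2.resize(np.hstack(st("wrist")),(800,400)))
cv2.imwrite("pics/ms.png",cv2.resize(np.hstack(st("scene")[:2]),(800,300),interpolation=cv2.INTER_CUBIC))
E
```

```text
(no output)
```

View pics/mw.png

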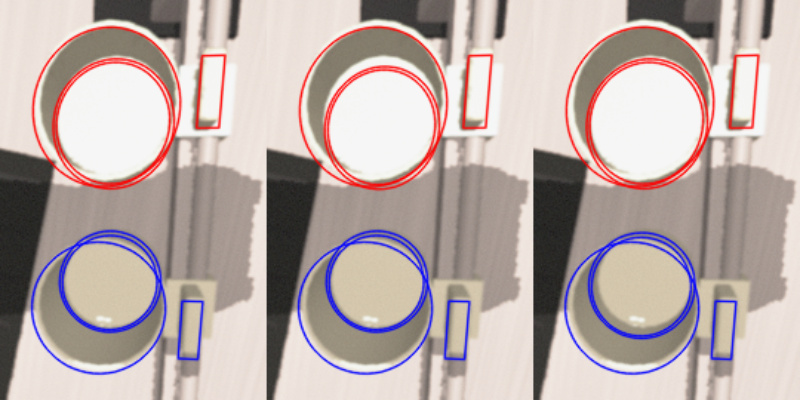

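View pics/ms.png

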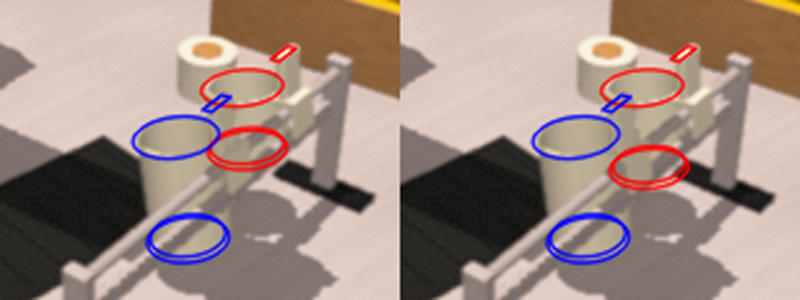

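Run:
```python
from h import *
C=cams("wrist","scene")
crop(C["wrist"],380,20,80,220,2.7,"c1.png")
a=C["scene"]["image"][180:260,340:400,::-1]; cv2.imwrite("pics/c2.png",cv2.resize(a,None,fx=7,fy=7,interpolation=cv2.INTER_CUBIC))
```

```text
(no output)
```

View pics/c1.png

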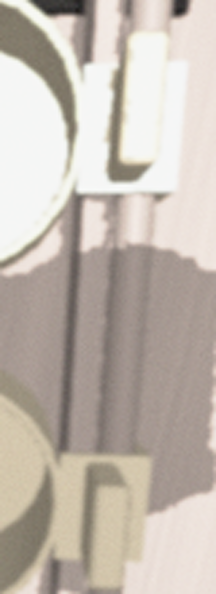

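View pics/c2.png

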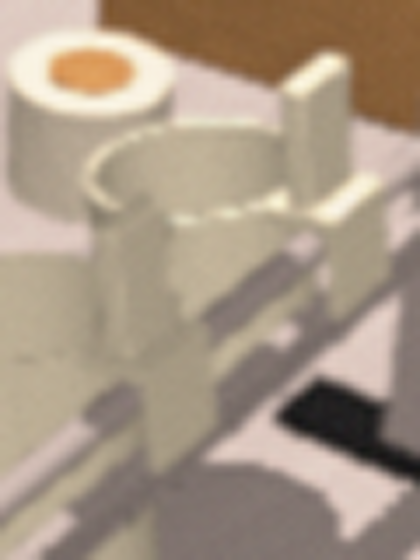

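Run:
```python
from h import *
C=cams("wrist","scene","top");w,s,t=C["wrist"],C["scene"],C["top"]
for uw,us,ut in [((433,55.9),(385.3,190.3),(219.7,206.3)),((420,219),(359,210.6),(266.3,198.8))]:
    p=tri((w,uw),(s,us),(t,ut)); print(p,[np.round(proj(c,p)-u,1) for c,u in ((w,uw),(s,us),(t,ut))], tri((w,uw),(s,us)), atz(w,uw,.207),atz(s,us,.207))
```

```text
[0.60522973 0.2201347  0.20670812] [array([1.2, 0.6]), array([-1.3,  0.3]), array([-1.1, -0.6])] [0.60567433 0.22179088 0.20644233] [0.60428852 0.2203328  0.207     ] [0.60682279 0.22298038 0.207     ]
[0.62087613 0.11032279 0.20604989] [array([ 0.8, -0.2]), array([-1.5,  0.2]), array([-1. , -0.7])] [0.62167067 0.11146956 0.20643125] [0.62005818 0.11028519 0.207     ] [0.62345737 0.11231888 0.207     ]
```

Call:
{"method": "jog_arm", "body": {"deltas": [{"fingers":0.6,"x":38,"y":10,"z":0,"twist":0},{"fingers":0.6,"x":76,"y":20,"z":-10,"twist":0},{"fingers":0.6,"x":76,"y":20,"z":-40,"twist":0},{"fingers":0.6,"x":76,"y":20,"z":-70,"twist":0},{"fingers":0.6,"x":76,"y":20,"z":-95,"twist":0},{"fingers":0.6,"x":76,"y":20,"z":-120,"twist":0},{"fingers":0.6,"x":76,"y":20,"z":-130,"twist":0},{"fingers":0.6,"x":76,"y":20,"z":-130,"twist":0}], "grip_force": 40}}

```text
time: 3.5
ee_pos: [0.6235, 0.1101, 0.2271]
tcp_rot: [-97.3, 89.9, -178.8]
wrist_force: [0.8, -0.2, -0.6]
opening: 0.0515
```

Run:
```python
from h import *
j,o=jaw(); print(j,o["ee_pos"],o["wrist_force"])
C=cams("wrist","scene"); cv2.imwrite("pics/w3.png",C["wrist"]["image"][:,:,::-1]); crop(C["scene"],300,130,160,120,5,"s3.png")
```

```text
8.439862848830696 [0.62353124 0.11007437 0.22712144] [ 0.8324515  -0.17307371 -0.59958913]
```

View pics/w3.png

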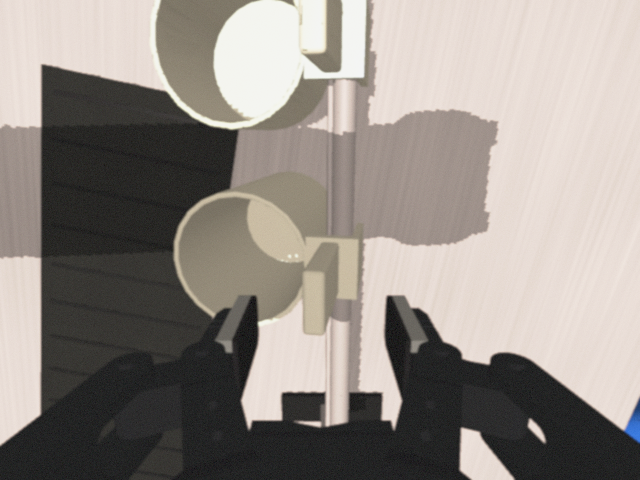

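View pics/s3.png

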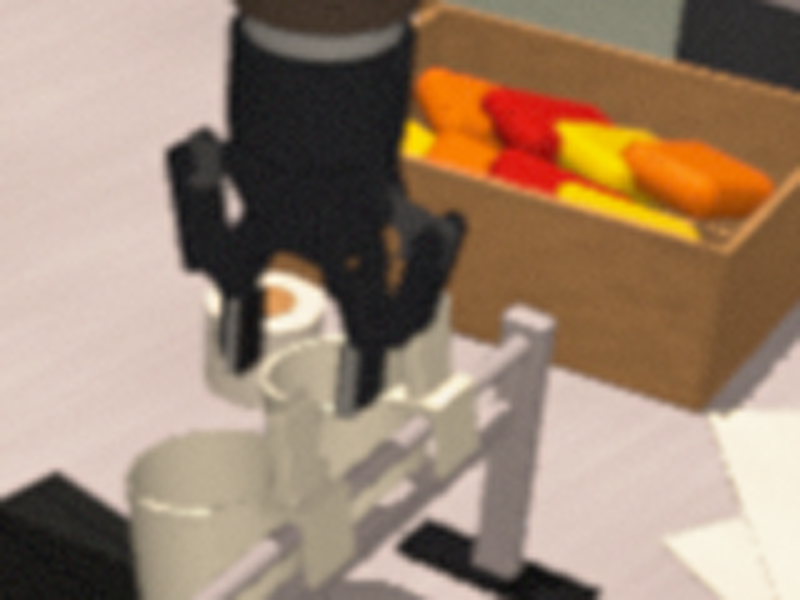

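Run:
```python
from h import *
C=cams("wrist");w=C["wrist"]
im=w["image"][:,:,::-1].copy()
for p,H in [((.6052,.2201,.2067),.071),((.6209,.1103,.2065),.115)]:
    drawcup(im,w,cupT(np.array(p),H,(.051,0,H+.046)),H,(0,0,255))
cv2.imwrite("pics/w4.png",cv2.resize(im[150:400,150:450],None,fx=2.4,fy=2.4,interpolation=cv2.INTER_CUBIC))
```

```text
(no output)
```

View pics/w4.png

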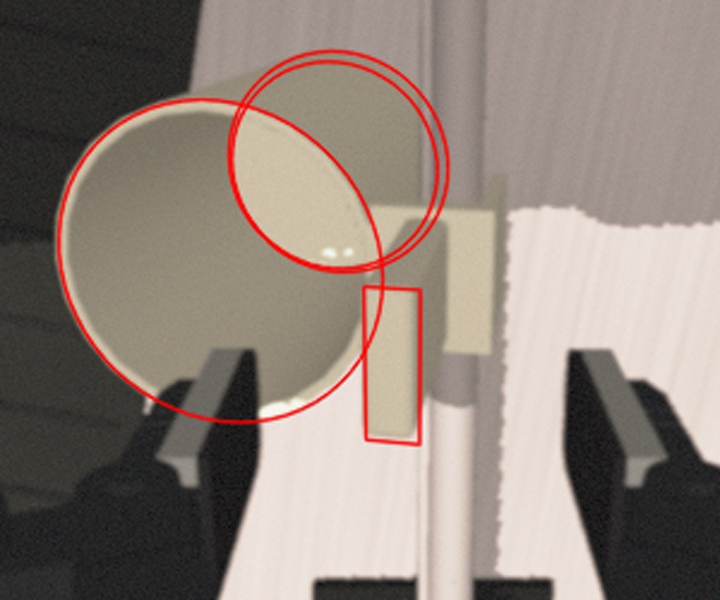

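Call:
{"method": "jog_arm", "body": {"deltas": [{"fingers":0.6,"x":1,"y":0,"z":-15,"twist":0},{"fingers":0.6,"x":1,"y":0,"z":-30,"twist":0},{"fingers":0.6,"x":1,"y":0,"z":-40,"twist":0},{"fingers":0.6,"x":1,"y":0,"z":-41,"twist":0},{"fingers":0.3,"x":1,"y":0,"z":-41,"twist":0},{"fingers":0,"x":1,"y":0,"z":-41,"twist":0},{"fingers":0,"x":1,"y":0,"z":-41,"twist":0},{"fingers":0,"x":1,"y":0,"z":-41,"twist":0},{"fingers":0,"x":1,"y":0,"z":-41,"twist":0},{"fingers":0,"x":1,"y":0,"z":-41,"twist":0}], "grip_force": 50}}

```text
time: 4.65
ee_pos: [0.6282, 0.1107, 0.1908]
tcp_rot: [93.1, 89.5, 11.5]
wrist_force: [11.5, 1.7, 0.8]
opening: 0.0092
```

Run:
```python
from h import *
j,o=jaw(); print(j,o["ee_pos"],o["wrist_force"],o["torque"],o["opening"])
C=cams("scene"); crop(C["scene"],300,130,160,160,4,"s5.png")
```

```text
8.433852866667342 [0.62820355 0.11065218 0.19082664] [11.53542817  1.73258828  0.78232616] [ 0.48267952 -2.73210113 -0.04191486] 0.009243171496069891
```

View pics/s5.png

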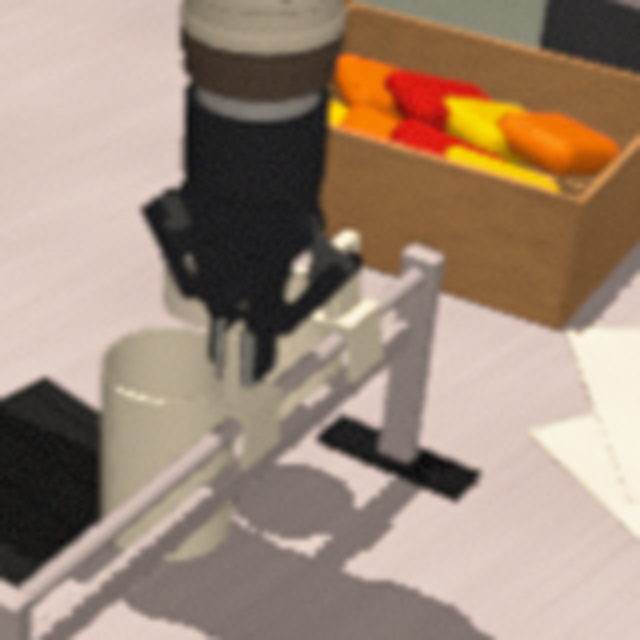

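Call:
{"method": "jog_arm", "body": {"deltas": [{"fingers":0,"x":2,"y":0,"z":5,"twist":0},{"fingers":0,"x":3,"y":0,"z":15,"twist":0},{"fingers":0,"x":3,"y":0,"z":30,"twist":0},{"fingers":0,"x":3,"y":0,"z":45,"twist":0},{"fingers":0,"x":3,"y":0,"z":60,"twist":0},{"fingers":0,"x":3,"y":0,"z":75,"twist":0},{"fingers":0,"x":3,"y":0,"z":80,"twist":0},{"fingers":0,"x":3,"y":0,"z":80,"twist":0},{"fingers":0,"x":3,"y":0,"z":80,"twist":0}]}}

```text
time: 5.6
ee_pos: [0.6311, 0.1106, 0.2702]
tcp_rot: [93.2, 89.5, 11.6]
wrist_force: [0.7, 0.4, -3.0]
opening: 0.0093
```

Run:
```python
from h import *
j,o=jaw(); print(j,o["ee_pos"],o["wrist_force"],o["torque"],o["opening"])
C=cams("scene","wrist"); crop(C["scene"],270,80,180,180,3.3,"s6.png"); cv2.imwrite("pics/w6.png",C["wrist"]["image"][:,:,::-1])
```

```text
8.435557352853555 [0.63110478 0.11064403 0.27018045] [ 0.72967526  0.36163343 -3.00132455] [ 0.0376327  -0.10327562 -0.01861054] 0.00926629292009633
```

View pics/s6.png

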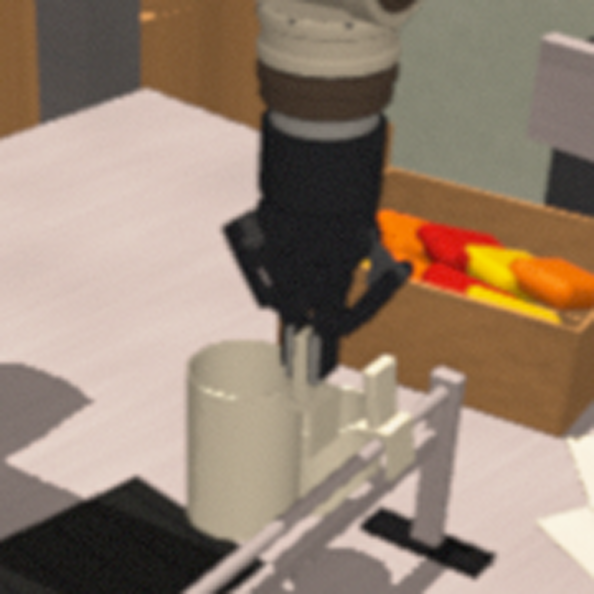

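View pics/w6.png

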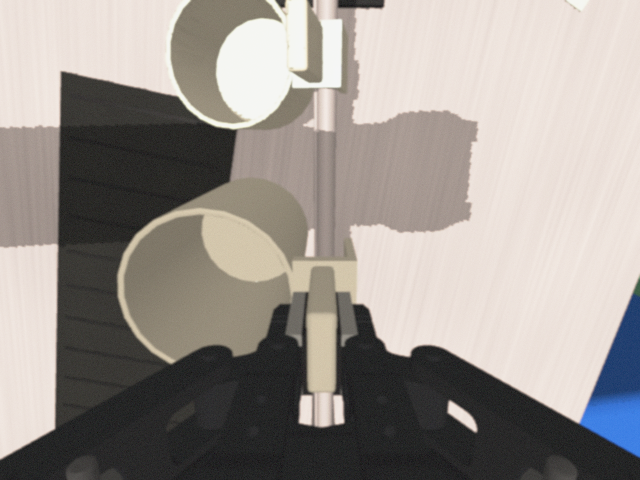

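Call:
{"method": "jog_arm", "body": {"deltas": [{"fingers":0,"x":-15,"y":-10,"z":0,"twist":0},{"fingers":0,"x":-40,"y":-40,"z":0,"twist":0},{"fingers":0,"x":-65,"y":-75,"z":0,"twist":0},{"fingers":0,"x":-90,"y":-110,"z":0,"twist":0},{"fingers":0,"x":-115,"y":-145,"z":-15,"twist":0},{"fingers":0,"x":-130,"y":-175,"z":-35,"twist":0},{"fingers":0,"x":-138,"y":-195,"z":-60,"twist":0},{"fingers":0,"x":-141,"y":-203,"z":-85,"twist":0},{"fingers":0,"x":-141,"y":-203,"z":-100,"twist":0},{"fingers":0,"x":-141,"y":-203,"z":-110,"twist":0}]}}

```text
time: 6.7
ee_pos: [0.4895, -0.0921, 0.1584]
tcp_rot: [100.2, 89.6, 18.6]
wrist_force: [-1.1, -0.3, -2.7]
opening: 0.0096
```

Call:
{"method": "jog_arm", "body": {"deltas": [{"fingers":0,"x":0,"y":0,"z":-3,"twist":0},{"fingers":0,"x":0,"y":0,"z":-3,"twist":0},{"fingers":0,"x":0,"y":0,"z":-3,"twist":0}]}}

```text
time: 7.0
ee_pos: [0.49, -0.0917, 0.1563]
tcp_rot: [96.8, 89.6, 15.2]
wrist_force: [0.0, 0.2, -1.9]
opening: 0.0094
```

Run:
```python
from h import *
j,o=jaw(); print(j,o["ee_pos"],o["wrist_force"],o["torque"],o["opening"])
C=cams("scene"); crop(C["scene"],200,130,180,160,4,"s7.png")
```

```text
8.46289538985956 [ 0.49004616 -0.0916879   0.1562523 ] [ 0.04659383  0.24825157 -1.94957984] [-0.01354841 -0.13089197  0.02508947] 0.009434048064742124
```

View pics/s7.png

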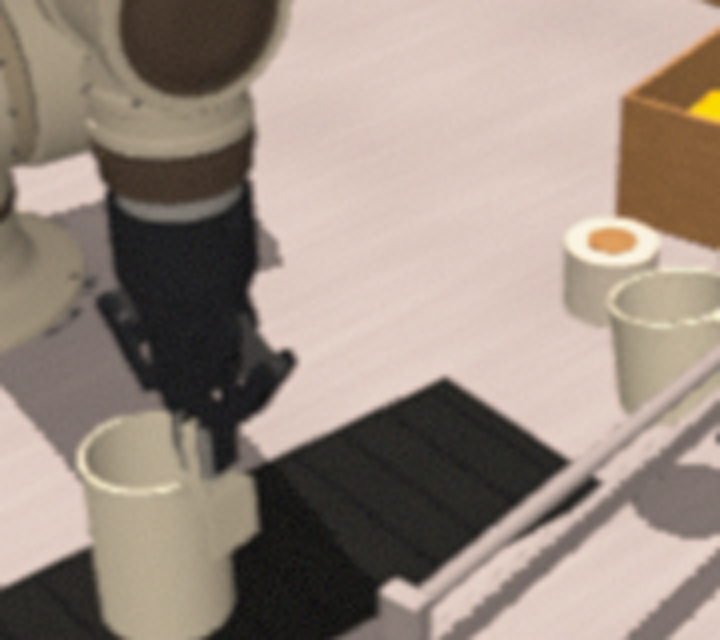

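Lower gently to contact.

Call:
{"method": "jog_arm", "body": {"deltas": [{"fingers":0,"x":0,"y":0,"z":-4,"twist":0},{"fingers":0,"x":0,"y":0,"z":-7,"twist":0},{"fingers":0,"x":0,"y":0,"z":-7,"twist":0},{"fingers":0,"x":0,"y":0,"z":-7,"twist":0}]}}

```text
time: 7.45
ee_pos: [0.49, -0.0918, 0.1493]
tcp_rot: [96.4, 89.6, 14.8]
wrist_force: [-0.7, 0.0, -3.1]
opening: 0.0094
```

Call:
{"method": "jog_arm", "body": {"deltas": [{"fingers":0,"x":0,"y":0,"z":-2,"twist":0},{"fingers":0,"x":0,"y":0,"z":-3,"twist":0},{"fingers":0,"x":0,"y":0,"z":-3,"twist":0}]}}

```text
time: 7.75
ee_pos: [0.4911, -0.0918, 0.1483]
tcp_rot: [90.0, 89.4, 8.5]
wrist_force: [1.1, 1.6, 10.5]
opening: 0.0092
```

Call:
{"method": "jog_arm", "body": {"deltas": [{"fingers":0.2,"x":0,"y":0,"z":1,"twist":0},{"fingers":0.4,"x":0,"y":0,"z":1,"twist":0},{"fingers":0.5,"x":0,"y":0,"z":2,"twist":0},{"fingers":0.5,"x":0,"y":0,"z":15,"twist":0},{"fingers":0.5,"x":0,"y":0,"z":45,"twist":0},{"fingers":0.5,"x":0,"y":0,"z":80,"twist":0},{"fingers":0.5,"x":0,"y":0,"z":80,"twist":0}]}}

```text
time: 8.45
ee_pos: [0.4924, -0.0921, 0.2337]
tcp_rot: [82.7, 89.0, 1.1]
wrist_force: [-0.0, 0.1, -0.7]
opening: 0.0429
```

Run:
```python
from h import *
j,o=jaw(); print(j,o["ee_pos"],o["wrist_force"],o["opening"])
C=cams("scene","wrist"); im=C["scene"]["image"][:,:,::-1].copy()
drawcup(im,C["scene"],cupT(np.array([.4405,-.0995,.004]),.115,(0,0,0),8.4,0),.115,(0,0,255))
cv2.imwrite("pics/s8.png",cv2.resize(im[130:350,150:430],None,fx=2.8,fy=2.8));im=C["wrist"]["image"][:,:,::-1].copy()
drawcup(im,C["wrist"],cupT(np.array([.4405,-.0995,.004]),.115,(0,0,0),8.4,0),.115,(0,0,255))
cv2.imwrite("pics/w8.png",im)
```

```text
8.456547842573649 [ 0.49237215 -0.09207421  0.23369241] [-0.04739239  0.06837272 -0.66003452] 0.042896634095432956
```

View pics/s8.png

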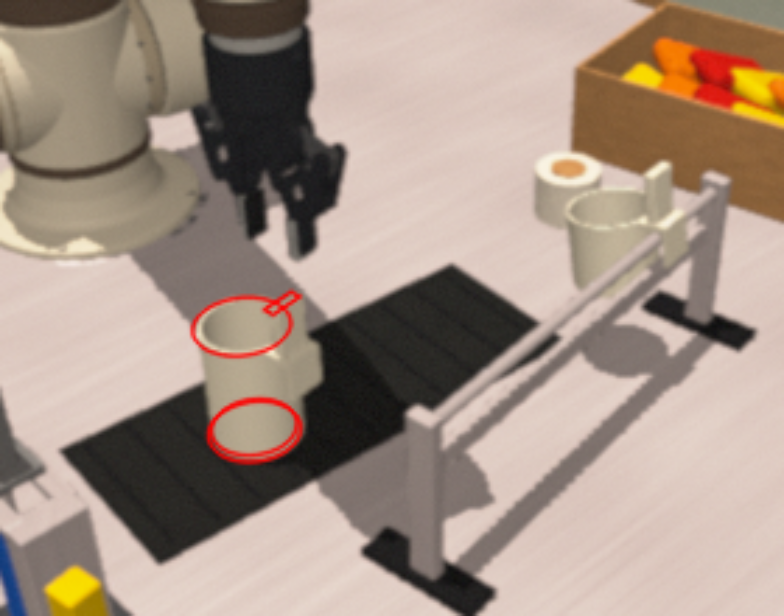

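View pics/w8.png

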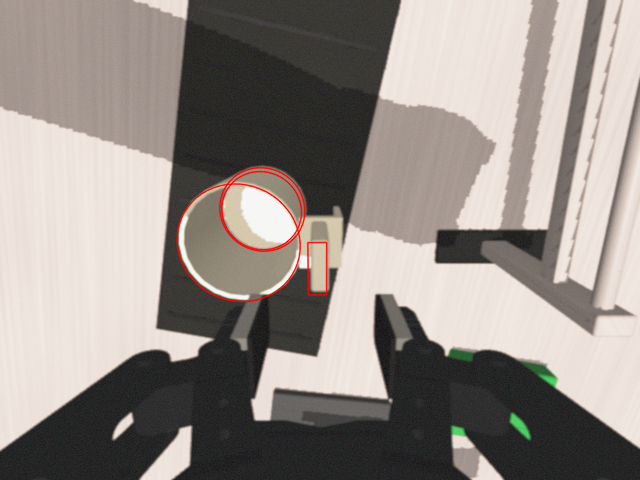

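Call:
{"method": "jog_arm", "body": {"deltas": [{"fingers":0.5,"x":10,"y":20,"z":30,"twist":0},{"fingers":0.5,"x":20,"y":60,"z":55,"twist":0},{"fingers":0.5,"x":35,"y":105,"z":55,"twist":0},{"fingers":0.5,"x":50,"y":150,"z":55,"twist":0},{"fingers":0.5,"x":70,"y":195,"z":55,"twist":0},{"fingers":0.5,"x":90,"y":240,"z":55,"twist":0},{"fingers":0.5,"x":110,"y":280,"z":45,"twist":0},{"fingers":0.5,"x":118,"y":305,"z":20,"twist":0},{"fingers":0.5,"x":118,"y":312,"z":5,"twist":0},{"fingers":0.5,"x":118,"y":312,"z":0,"twist":0}]}}

```text
time: 9.55
ee_pos: [0.6086, 0.2211, 0.2258]
tcp_rot: [78.3, 89.5, -3.1]
wrist_force: [0.7, -1.3, 0.5]
opening: 0.0428
```

Run:
```python
from h import *
j,o=jaw(); print(j,o["ee_pos"],o["wrist_force"])
C=cams("wrist");w=C["wrist"]
im=w["image"][:,:,::-1].copy()
for p,H in [((.6052,.2201,.2067),.071)]:
    drawcup(im,w,cupT(np.array(p),H,(.051,0,H+.046)),H,(0,0,255))
cv2.imwrite("pics/w9.png",cv2.resize(im[150:400,150:450],None,fx=2.4,fy=2.4,interpolation=cv2.INTER_CUBIC))
```

```text
8.561777459854861 [0.60864833 0.22111694 0.22583364] [ 0.65706555 -1.34763082  0.52925925]
```

View pics/w9.png

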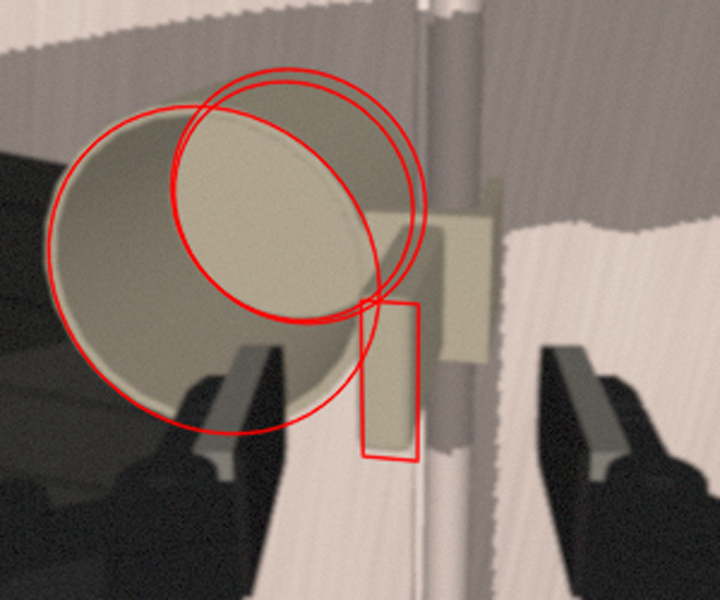

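Good fit, and it is the short cup. Descend 35 mm, close.

Call:
{"method": "jog_arm", "body": {"deltas": [{"fingers":0.5,"x":3,"y":0,"z":-15,"twist":0},{"fingers":0.5,"x":3,"y":0,"z":-28,"twist":0},{"fingers":0.5,"x":3,"y":0,"z":-36,"twist":0},{"fingers":0.5,"x":3,"y":0,"z":-36,"twist":0},{"fingers":0.2,"x":4,"y":0,"z":-36,"twist":0},{"fingers":0,"x":4,"y":0,"z":-36,"twist":0},{"fingers":0,"x":5,"y":0,"z":-36,"twist":0},{"fingers":0,"x":6,"y":0,"z":-36,"twist":0},{"fingers":0,"x":7,"y":0,"z":-36,"twist":0}]}}

```text
time: 10.5
ee_pos: [0.6154, 0.2204, 0.192]
tcp_rot: [83.6, 89.5, 2.2]
wrist_force: [-6.6, -0.1, 7.2]
opening: 0.0095
```

Call:
{"method": "jog_arm", "body": {"deltas": [{"fingers":0,"x":0,"y":0,"z":5,"twist":0},{"fingers":0,"x":0,"y":0,"z":15,"twist":0},{"fingers":0,"x":0,"y":0,"z":30,"twist":0},{"fingers":0,"x":0,"y":0,"z":45,"twist":0},{"fingers":0,"x":0,"y":0,"z":60,"twist":0},{"fingers":0,"x":0,"y":0,"z":75,"twist":0},{"fingers":0,"x":0,"y":0,"z":80,"twist":0},{"fingers":0,"x":0,"y":0,"z":80,"twist":0}]}}

```text
time: 11.3
ee_pos: [0.6157, 0.2205, 0.2728]
tcp_rot: [85.6, 89.4, 4.1]
wrist_force: [-0.5, 0.2, -2.8]
opening: 0.0092
```

Run:
```python
from h import *
j,o=jaw(); print(j,o["ee_pos"],o["wrist_force"],o["opening"])
C=cams("scene","wrist"); crop(C["scene"],180,80,280,210,2.8,"s10.png"); cv2.imwrite("pics/w10.png",C["wrist"]["image"][:,:,::-1])
```

```text
8.526221091350639 [0.61574482 0.22048694 0.27281656] [-0.50122159  0.19047167 -2.76076077] 0.009243366223224525
```

View pics/s10.png

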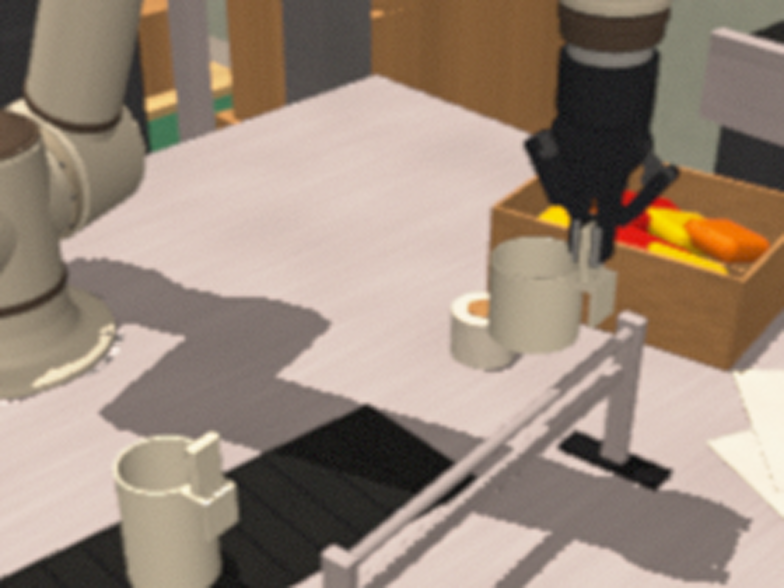

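View pics/w10.png

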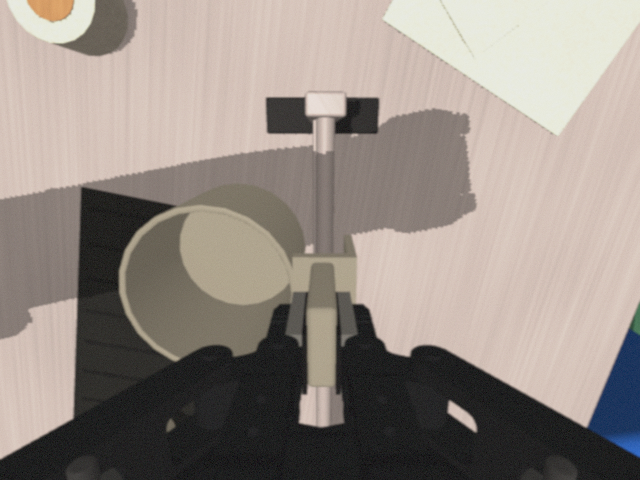

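Call:
{"method": "jog_arm", "body": {"deltas": [{"fingers":0,"x":-15,"y":-10,"z":0,"twist":0},{"fingers":0,"x":-40,"y":-40,"z":0,"twist":0},{"fingers":0,"x":-65,"y":-70,"z":-15,"twist":0},{"fingers":0,"x":-90,"y":-100,"z":-35,"twist":0},{"fingers":0,"x":-110,"y":-120,"z":-65,"twist":0},{"fingers":0,"x":-120,"y":-128,"z":-95,"twist":0},{"fingers":0,"x":-120,"y":-128,"z":-125,"twist":0},{"fingers":0,"x":-120,"y":-128,"z":-150,"twist":0},{"fingers":0,"x":-120,"y":-128,"z":-160,"twist":0},{"fingers":0,"x":-120,"y":-128,"z":-160,"twist":0}]}}

```text
time: 12.4
ee_pos: [0.4944, 0.0922, 0.1097]
tcp_rot: [76.1, 89.7, -5.4]
wrist_force: [0.4, -0.3, -2.6]
opening: 0.0095
```

Call:
{"method": "jog_arm", "body": {"deltas": [{"fingers":0,"x":0,"y":0,"z":-3,"twist":0},{"fingers":0,"x":0,"y":0,"z":-5,"twist":0},{"fingers":0,"x":0,"y":0,"z":-5,"twist":0}]}}

```text
time: 12.7
ee_pos: [0.4951, 0.0924, 0.106]
tcp_rot: [81.3, 89.6, -0.1]
wrist_force: [0.9, 1.1, 2.7]
opening: 0.0092
```

Call:
{"method": "jog_arm", "body": {"deltas": [{"fingers":0,"x":0,"y":0,"z":-1,"twist":0},{"fingers":0.2,"x":0,"y":0,"z":0,"twist":0},{"fingers":0.4,"x":0,"y":0,"z":1,"twist":0},{"fingers":0.5,"x":0,"y":0,"z":2,"twist":0},{"fingers":0.5,"x":0,"y":0,"z":15,"twist":0},{"fingers":0.5,"x":0,"y":0,"z":45,"twist":0},{"fingers":0.5,"x":0,"y":0,"z":90,"twist":0},{"fingers":0.5,"x":0,"y":0,"z":135,"twist":0},{"fingers":0.5,"x":0,"y":0,"z":180,"twist":0},{"fingers":0.5,"x":0,"y":0,"z":220,"twist":0}]}}

```text
time: 13.7
ee_pos: [0.4947, 0.0924, 0.3294]
tcp_rot: [83.5, 89.4, 2.0]
wrist_force: [0.4, 0.4, -0.3]
opening: 0.0423
```

Run:
```python
from h import *
j,o=jaw(); print(j,o["ee_pos"],o["q"])
C=cams("scene","wrist"); crop(C["scene"],100,130,280,210,2.8,"s11.png")
crop(C["scene"],115,255,80,60,10,"s11b.png")
```

```text
8.536735830428244 [0.49468973 0.09235473 0.32937932] [ 1.06195982e+01  6.72722645e-01  1.47946082e+01  1.03567274e+02
 -8.38582659e-02  9.20827661e+01]
```

View pics/s11.png

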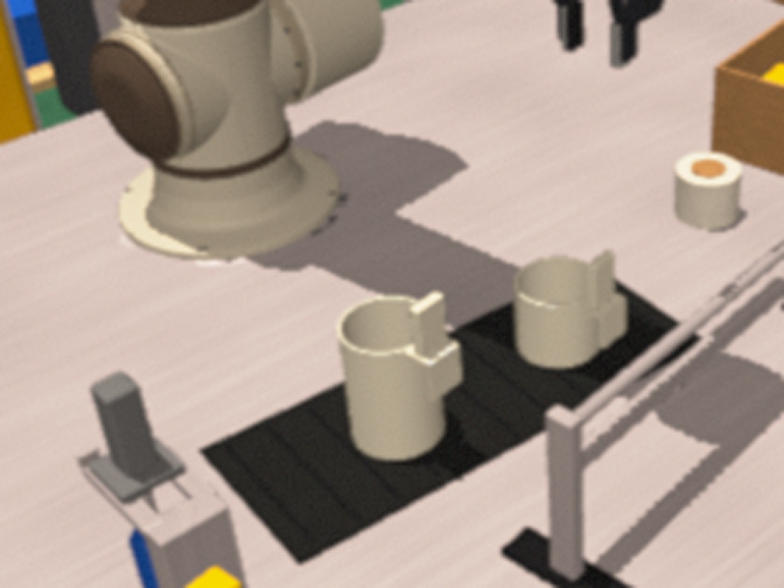

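View pics/s11b.png

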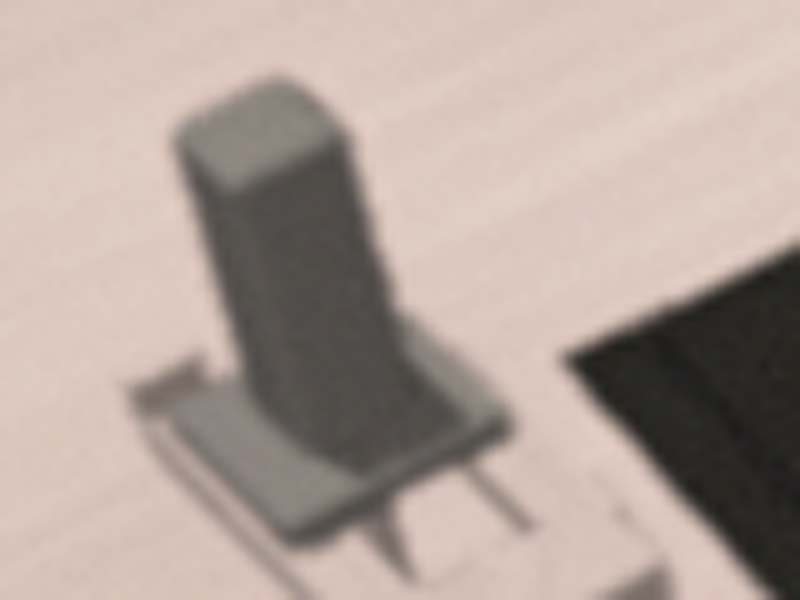

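Call:
{"method": "jog_arm", "body": {"deltas": [{"fingers":0.6,"x":3,"y":-40,"z":20,"twist":8},{"fingers":0.6,"x":5,"y":-85,"z":20,"twist":16},{"fingers":0.6,"x":8,"y":-130,"z":20,"twist":24},{"fingers":0.6,"x":10,"y":-175,"z":20,"twist":32},{"fingers":0.6,"x":13,"y":-220,"z":20,"twist":40},{"fingers":0.6,"x":15,"y":-265,"z":20,"twist":48},{"fingers":0.6,"x":18,"y":-310,"z":20,"twist":56},{"fingers":0.6,"x":20,"y":-355,"z":20,"twist":64},{"fingers":0.6,"x":23,"y":-400,"z":20,"twist":72},{"fingers":0.6,"x":25,"y":-440,"z":20,"twist":80}]}}

```text
time: 14.8
ee_pos: [0.5203, -0.3497, 0.3527]
tcp_rot: [86.9, 89.1, 85.8]
wrist_force: [1.1, -0.5, 0.2]
opening: 0.0514
```

Call:
{"method": "jog_arm", "body": {"deltas": [{"fingers":0.6,"x":0,"y":0,"z":0,"twist":2},{"fingers":0.6,"x":0,"y":0,"z":0,"twist":2}]}}

```text
time: 15.0
ee_pos: [0.52, -0.351, 0.3518]
tcp_rot: [91.5, 89.0, 92.3]
wrist_force: [-0.3, 0.4, 0.4]
opening: 0.0512
```

Run:
```python
from h import *
j,o=jaw(); print(j,o["ee_pos"],o["q"])
C=cams("top","wrist"); cv2.imwrite("pics/w12.png",C["wrist"]["image"][:,:,::-1])
```

```text
90.75128774582895 [ 0.51997301 -0.3509925   0.35184186] [-34.3589082   22.08861562  42.50714875 111.0084505    0.79297938
 -35.11450642]
```

View pics/w12.png

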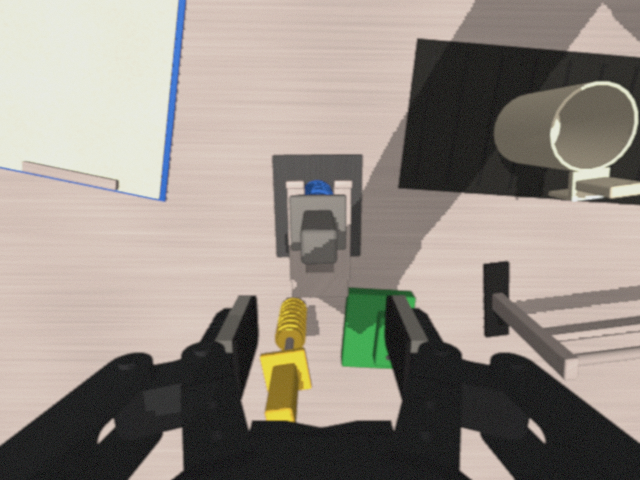

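```bash
cat >> h.py <<'E'
def sq(s,z): s/=2; return [(-s,-s,z),(s,-s,z),(s,s,z),(-s,s,z)]
def drawbrush(img,c,T,col):
    draw(img,c,T,sq(.024,.215),col);draw(img,c,T,sq(.046,.148),col);draw(img,c,T,sq(.046,.140),col);draw(img,c,T,circ(.0185,0),col)
E
python3 - <<'E'
from h import *
C=cams("wrist","scene","top")
for n,(x0,x1,y0,y1),s in [("wrist",(250,390,140,280),5),("scene",(115,215,250,350),5),("top",(410,490,190,270),7)]:
    im=C[n]["image"][:,:,::-1].copy()
    im=cv2.resize(im,None,fx=s,fy=s,interpolation=cv2.INTER_CUBIC)
    c=dict(C[n]); S=np.diag([s,s,1.]); c["K"]=S@c["K"]
    drawbrush(im,c,cupT(np.array([.520,-.351,.03]),0,(0,0,0),0,0),(0,0,255))
    cv2.imwrite(f"pics/b_{n}.png",cv2.resize(im[y0*s:y1*s,x0*s:x1*s],(560,560)))
E
```

```text
(no output)
```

View pics/b_wrist.png

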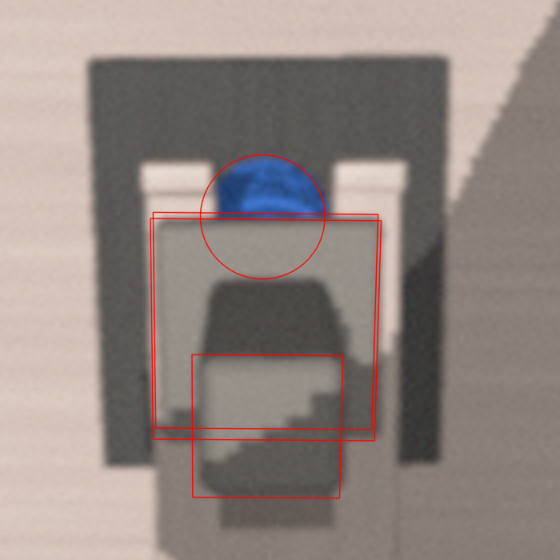

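View pics/b_scene.png

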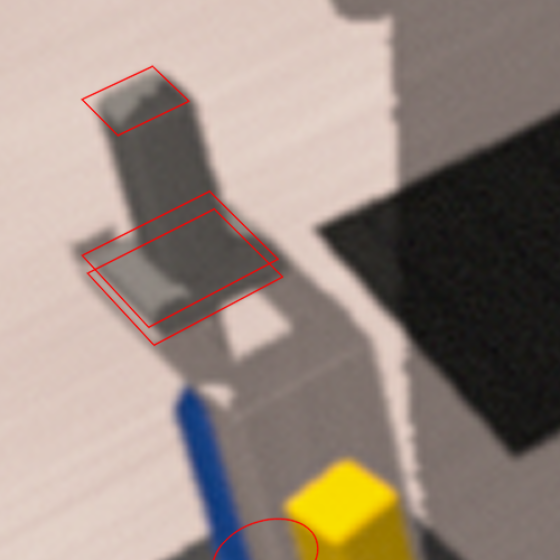

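View pics/b_top.png

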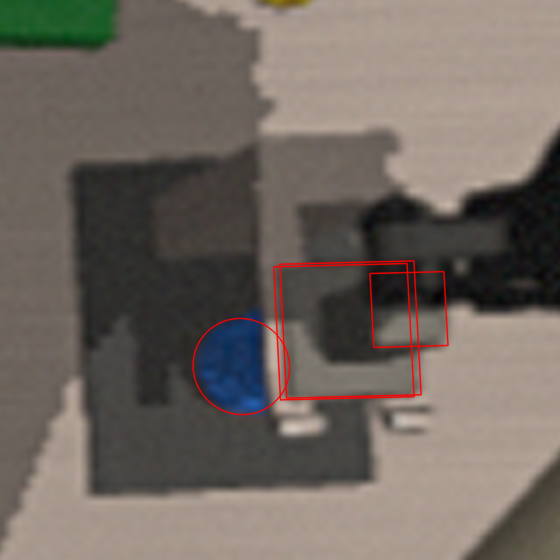

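Call:
{"method": "jog_arm", "body": {"deltas": [{"fingers":0.6,"x":0,"y":1,"z":-30,"twist":0},{"fingers":0.6,"x":0,"y":1,"z":-65,"twist":0},{"fingers":0.6,"x":0,"y":1,"z":-95,"twist":0},{"fingers":0.6,"x":0,"y":1,"z":-120,"twist":0},{"fingers":0.6,"x":0,"y":1,"z":-135,"twist":0},{"fingers":0.6,"x":0,"y":1,"z":-140,"twist":0},{"fingers":0.6,"x":0,"y":1,"z":-140,"twist":0}]}}

```text
time: 15.95
ee_pos: [0.5203, -0.347, 0.2136]
tcp_rot: [84.8, 89.1, 85.7]
wrist_force: [0.0, -0.7, -0.2]
opening: 0.051
```

Run:
```python
from h import *
j,o=jaw(); print(j,o["ee_pos"],o["wrist_force"])
C=cams("scene","wrist"); cv2.imwrite("pics/w13.png",C["wrist"]["image"][:,:,::-1]); crop(C["scene"],80,200,160,120,5,"s13.png")
```

```text
90.88219416228208 [ 0.52025231 -0.34701997  0.21363976] [ 0.01107403 -0.74403603 -0.19282064]
```

View pics/w13.png

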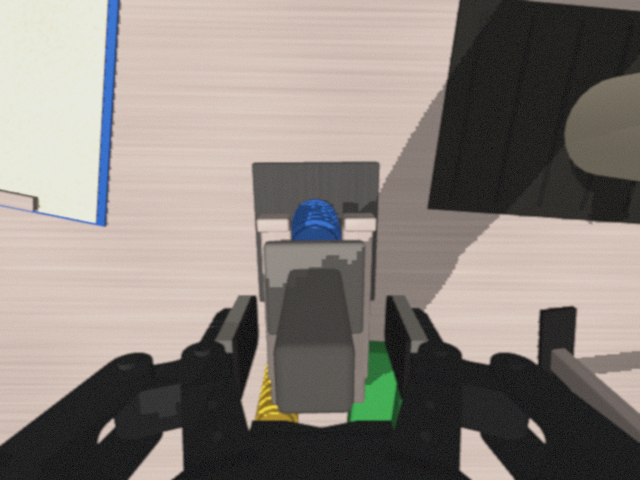

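View pics/s13.png

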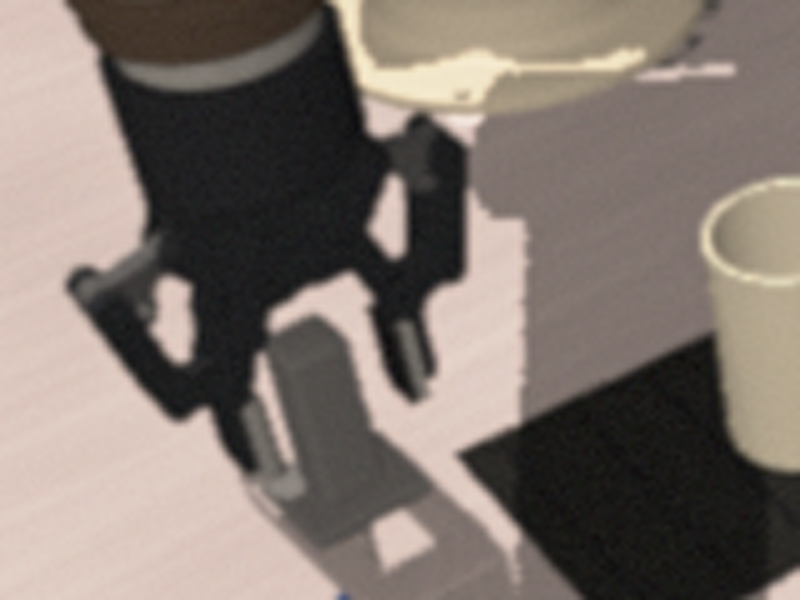

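Call:
{"method": "jog_arm", "body": {"deltas": [{"fingers":0.6,"x":0,"y":-3,"z":-1,"twist":0},{"fingers":0.4,"x":0,"y":-3,"z":-1,"twist":0},{"fingers":0.1,"x":0,"y":-3,"z":-1,"twist":0},{"fingers":0,"x":0,"y":-3,"z":-1,"twist":0},{"fingers":0,"x":0,"y":-3,"z":-1,"twist":0},{"fingers":0,"x":0,"y":-3,"z":-1,"twist":0}], "grip_force": 60}}

```text
time: 16.65
ee_pos: [0.5208, -0.3507, 0.2145]
tcp_rot: [74.1, 89.2, 75.0]
wrist_force: [1.2, -0.4, 5.7]
opening: 0.0234
```

Call:
{"method": "jog_arm", "body": {"deltas": [{"fingers":0,"x":0,"y":0,"z":5,"twist":0},{"fingers":0,"x":0,"y":0,"z":15,"twist":0},{"fingers":0,"x":0,"y":0,"z":25,"twist":0},{"fingers":0,"x":0,"y":0,"z":25,"twist":0}]}}

```text
time: 17.05
ee_pos: [0.5212, -0.351, 0.2415]
tcp_rot: [64.5, 89.2, 65.4]
wrist_force: [-0.2, 0.6, -2.0]
opening: 0.0235
```

Run:
```python
from h import *
j,o=jaw(); print(j,o["ee_pos"],o["wrist_force"],o["torque"],o["opening"])
C=cams("scene","wrist"); cv2.imwrite("pics/w14.png",C["wrist"]["image"][:,:,::-1]); crop(C["scene"],80,200,160,140,4,"s14.png")
```

```text
90.87297237726555 [ 0.52124851 -0.35101523  0.24154783] [-0.21888943  0.56277383 -2.04809277] [-0.04113761  0.01975983 -0.0155398 ] 0.023463477837705825
```

View pics/w14.png

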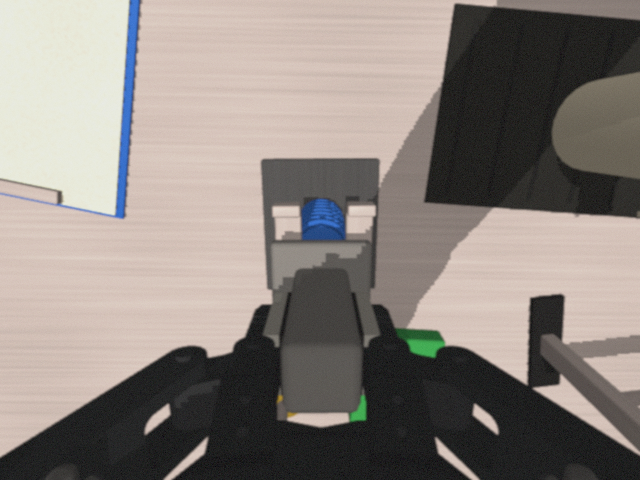

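View pics/s14.png

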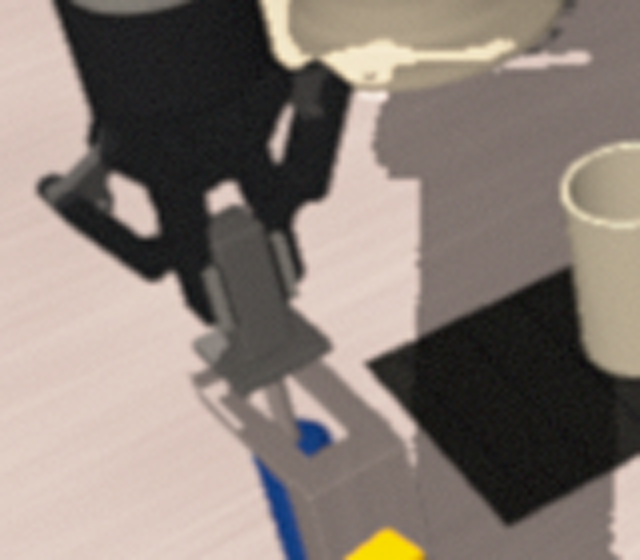

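Call:
{"method": "jog_arm", "body": {"deltas": [{"fingers":0,"x":-15,"y":0,"z":0,"twist":0},{"fingers":0,"x":-35,"y":0,"z":0,"twist":0},{"fingers":0,"x":-60,"y":0,"z":2,"twist":0},{"fingers":0,"x":-80,"y":0,"z":2,"twist":0},{"fingers":0,"x":-80,"y":0,"z":30,"twist":0},{"fingers":0,"x":-80,"y":0,"z":65,"twist":0},{"fingers":0,"x":-80,"y":0,"z":100,"twist":0},{"fingers":0,"x":-80,"y":0,"z":135,"twist":0},{"fingers":0,"x":-80,"y":10,"z":140,"twist":0},{"fingers":0,"x":-80,"y":30,"z":140,"twist":0}]}}

```text
time: 18.15
ee_pos: [0.4414, -0.3214, 0.3799]
tcp_rot: [68.4, 89.2, 69.2]
wrist_force: [0.3, 0.4, -1.5]
opening: 0.0234
```

Run:
```python
from h import *
j,o=jaw(); print(j,o["ee_pos"],o["wrist_force"],o["opening"]); print(Ro.from_euler("xyz",o["tcp_rot"],degrees=True).as_matrix()[:,0])
C=cams("scene","top")
im=C["scene"]["image"][:,:,::-1].copy()
cv2.imwrite("pics/s15.png",cv2.resize(im[100:400,80:480],None,fx=2,fy=2))
im=C["top"]["image"][:,:,::-1].copy()
for p,H in [((.4405,-.0995,.004),.115),((.445,.085,.004),.071)]: drawcup(im,C["top"],cupT(np.array(p),H,(0,0,0),8.4,0),H,(0,0,255))
cv2.imwrite("pics/t15.png",cv2.resize(im[150:350,200:500],None,fx=2.6,fy=2.6))
```

```text
90.7970120115895 [ 0.44138568 -0.32144933  0.37992332] [ 0.32305968  0.38382271 -1.52065089] 0.023359648871079077
[ 0.00495654  0.01304881 -0.99990258]
```

View pics/s15.png

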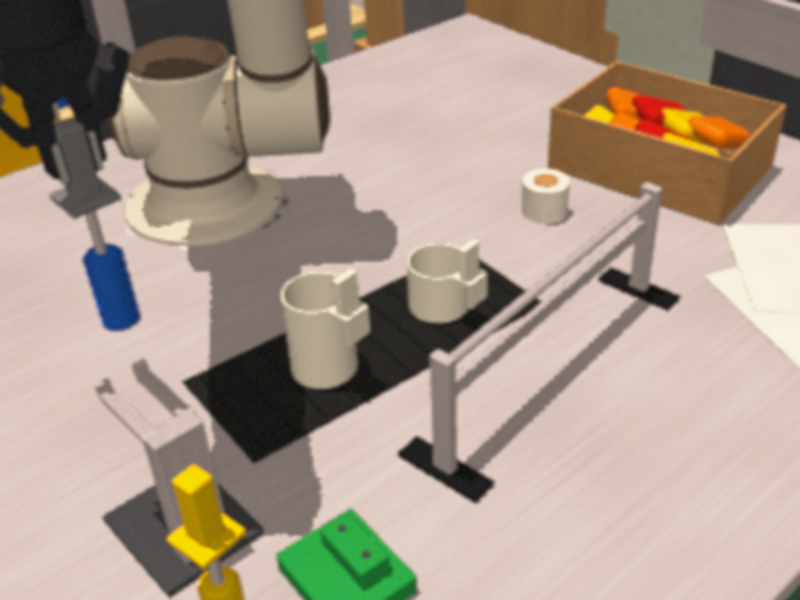

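View pics/t15.png

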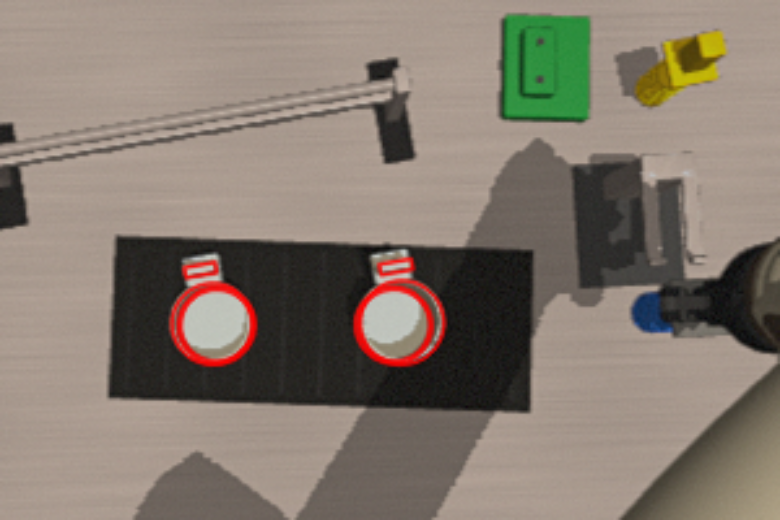

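Call:
{"method": "jog_arm", "body": {"deltas": [{"fingers":0,"x":-1,"y":40,"z":0,"twist":0},{"fingers":0,"x":-2,"y":85,"z":0,"twist":0},{"fingers":0,"x":-2,"y":130,"z":0,"twist":0},{"fingers":0,"x":-2,"y":175,"z":0,"twist":0},{"fingers":0,"x":-2,"y":210,"z":0,"twist":0},{"fingers":0,"x":-2,"y":220,"z":0,"twist":0},{"fingers":0,"x":-2,"y":220,"z":0,"twist":0},{"fingers":0,"x":-2,"y":220,"z":0,"twist":0}]}}

```text
time: 19.05
ee_pos: [0.4392, -0.1, 0.3791]
tcp_rot: [75.1, 89.2, 76.1]
wrist_force: [0.1, 0.7, -0.5]
opening: 0.0234
```

```bash
cat > chk.py <<'E'
from h import *
import sys
def chk(tag,cups,win_s,L=.1845,names=("scene","top","wrist")):
    j,o=jaw(); ax=Ro.from_euler("xyz",o["tcp_rot"],degrees=True).as_matrix()[:,0]
    tip=o["ee_pos"]+ax*L; print("jaw",j,"tcp",o["ee_pos"],"f",o["wrist_force"],"tip",tip,"op",o["opening"],"t",o["time"])
    C=cams(*names)
    for n in names:
        im=C[n]["image"][:,:,::-1].copy()
        for p,H in cups: drawcup(im,C[n],cupT(np.array(p),H,(0,0,0),8.4,0),H,(0,0,255))
        if n=="scene" and win_s: x,y,w,h,s=win_s; im=cv2.resize(im[y:y+h,x:x+w],None,fx=s,fy=s,interpolation=cv2.INTER_CUBIC)
        cv2.imwrite(f"pics/{tag}_{n}.png",im)
E
python3 - <<'E'
from chk import *
chk("k1",[((.4405,-.0995,.004),.115)],(170,110,200,200,3))
E
```

```text
jaw 90.95092634669672 tcp [ 0.43921438 -0.09996242  0.37907953] f [ 0.08311614  0.69692728 -0.47395864] tip [ 0.43985647 -0.09737109  0.19459885] op 0.02341259764894974 t 19.05
```

View pics/k1_scene.png

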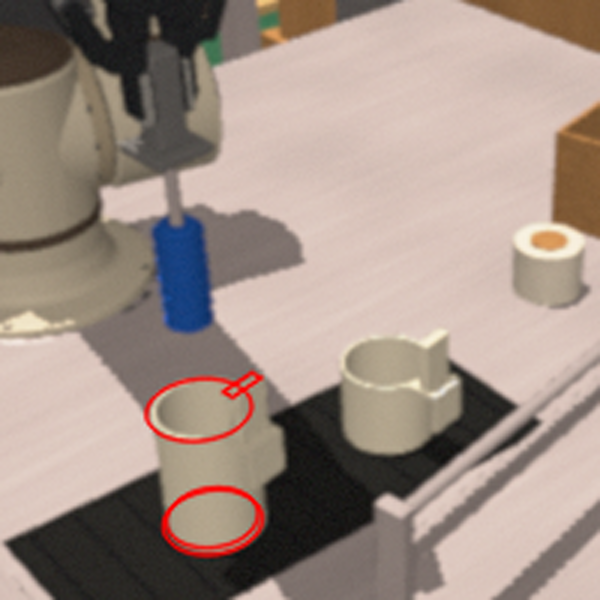

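View pics/k1_wrist.png

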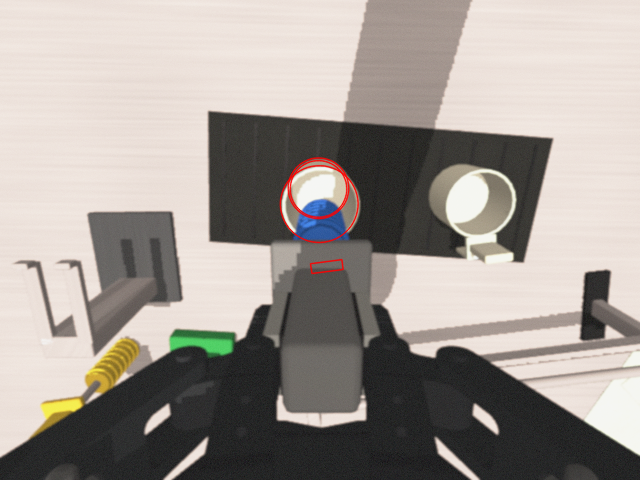

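Call:
{"method": "jog_arm", "body": {"deltas": [{"fingers":0,"x":1,"y":-2,"z":-20,"twist":0},{"fingers":0,"x":1,"y":-2,"z":-45,"twist":0},{"fingers":0,"x":1,"y":-2,"z":-70,"twist":0},{"fingers":0,"x":1,"y":-2,"z":-95,"twist":0},{"fingers":0,"x":1,"y":-2,"z":-120,"twist":0},{"fingers":0,"x":1,"y":-2,"z":-140,"twist":0},{"fingers":0,"x":1,"y":-2,"z":-155,"twist":0},{"fingers":0,"x":1,"y":-2,"z":-168,"twist":0},{"fingers":0,"x":1,"y":-2,"z":-175,"twist":0},{"fingers":0,"x":1,"y":-2,"z":-178,"twist":0}]}}

```text
time: 20.2
ee_pos: [0.4401, -0.1028, 0.2007]
tcp_rot: [77.6, 89.2, 78.4]
wrist_force: [-0.8, -0.1, -1.2]
opening: 0.0236
```

Call:
{"method": "jog_arm", "body": {"deltas": [{"fingers":0,"x":0,"y":0,"z":-3,"twist":0},{"fingers":0,"x":0,"y":0,"z":-5,"twist":0},{"fingers":0,"x":0,"y":0,"z":-5,"twist":0}]}}

```text
time: 20.5
ee_pos: [0.4402, -0.1028, 0.1959]
tcp_rot: [76.5, 89.2, 77.3]
wrist_force: [0.1, -0.2, -1.3]
opening: 0.0233
```

Call:
{"method": "jog_arm", "body": {"deltas": [{"fingers":0,"x":0,"y":0,"z":-2,"twist":0},{"fingers":0,"x":0,"y":0,"z":-4,"twist":0},{"fingers":0,"x":0,"y":0,"z":-4,"twist":0}]}}

```text
time: 20.8
ee_pos: [0.4406, -0.1028, 0.1934]
tcp_rot: [66.9, 89.1, 67.7]
wrist_force: [-2.0, 0.2, 9.0]
opening: 0.0233
```

Run:
```python
from chk import *
chk("k2",[((.4405,-.0995,.004),.115)],(170,110,200,200,3))
```

```text
jaw 90.82485785357079 tcp [ 0.44058126 -0.10282231  0.19335839] f [-1.97135229  0.23702435  9.04824213] tip [ 0.44162206 -0.10027839  0.00887887] op 0.023309345352517993 t 20.8
```

View pics/k2_scene.png

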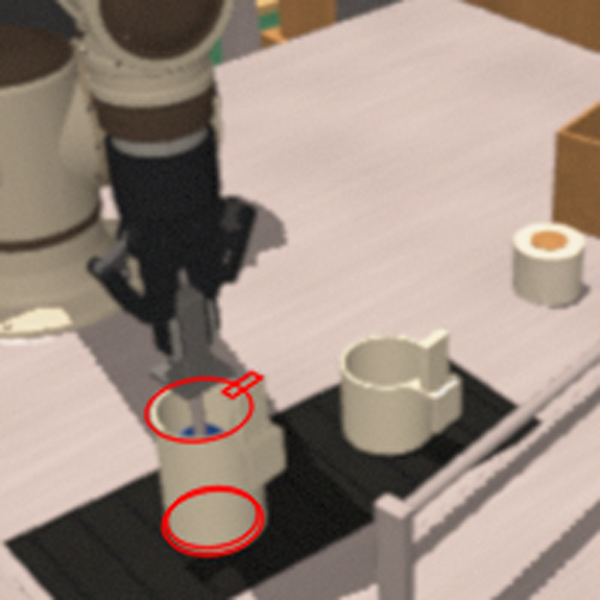

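Call:
{"method": "jog_arm", "body": {"deltas": [{"fingers":0,"x":0,"y":0,"z":15,"twist":0},{"fingers":0,"x":0,"y":0,"z":40,"twist":0},{"fingers":0,"x":0,"y":0,"z":65,"twist":0},{"fingers":0,"x":0,"y":0,"z":80,"twist":0},{"fingers":0,"x":0,"y":0,"z":80,"twist":0},{"fingers":0,"x":0,"y":0,"z":55,"twist":0},{"fingers":0,"x":0,"y":0,"z":30,"twist":0},{"fingers":0,"x":0,"y":0,"z":12,"twist":0},{"fingers":0,"x":0,"y":0,"z":4,"twist":0},{"fingers":0,"x":0,"y":0,"z":3,"twist":0}]}}

```text
time: 21.95
ee_pos: [0.44, -0.1027, 0.1949]
tcp_rot: [75.4, 89.2, 76.3]
wrist_force: [0.1, 0.2, -0.2]
opening: 0.0233
```

Call:
{"method": "jog_arm", "body": {"deltas": [{"fingers":0,"x":0,"y":0,"z":-2,"twist":0},{"fingers":0,"x":0,"y":0,"z":-4,"twist":0},{"fingers":0,"x":0,"y":0,"z":-4,"twist":0}]}}

```text
time: 22.25
ee_pos: [0.4406, -0.1027, 0.1933]
tcp_rot: [62.7, 89.1, 63.5]
wrist_force: [-2.5, 0.6, 9.9]
opening: 0.0233
```

Call:
{"method": "jog_arm", "body": {"deltas": [{"fingers":0,"x":0,"y":0,"z":20,"twist":0},{"fingers":0,"x":0,"y":0,"z":45,"twist":0},{"fingers":0,"x":0,"y":0,"z":70,"twist":0},{"fingers":0,"x":0,"y":0,"z":80,"twist":0},{"fingers":0,"x":0,"y":0,"z":80,"twist":0}]}}

```text
time: 22.75
ee_pos: [0.4413, -0.1029, 0.2748]
tcp_rot: [52.7, 89.1, 53.5]
wrist_force: [0.7, 0.2, -0.6]
opening: 0.0234
```

Call:
{"method": "jog_arm", "body": {"deltas": [{"fingers":0,"x":0,"y":0,"z":-20,"twist":0},{"fingers":0,"x":0,"y":0,"z":-45,"twist":0},{"fingers":0,"x":0,"y":0,"z":-65,"twist":0},{"fingers":0,"x":0,"y":0,"z":-75,"twist":0},{"fingers":0,"x":0,"y":0,"z":-78,"twist":0},{"fingers":0,"x":0,"y":0,"z":-78,"twist":0}]}}

```text
time: 23.35
ee_pos: [0.4411, -0.1029, 0.1967]
tcp_rot: [54.0, 89.1, 54.8]
wrist_force: [0.4, -0.5, -0.7]
opening: 0.0235
```

Call:
{"method": "jog_arm", "body": {"deltas": [{"fingers":0,"x":0,"y":0,"z":-2,"twist":0},{"fingers":0,"x":0,"y":0,"z":-4,"twist":0},{"fingers":0,"x":0,"y":0,"z":-4,"twist":0}]}}

```text
time: 23.65
ee_pos: [0.4416, -0.103, 0.1934]
tcp_rot: [49.0, 89.0, 49.8]
wrist_force: [0.0, -0.5, 1.8]
opening: 0.023
```

Call:
{"method": "jog_arm", "body": {"deltas": [{"fingers":0,"x":0,"y":0,"z":-2,"twist":0},{"fingers":0,"x":0,"y":0,"z":-2,"twist":0},{"fingers":0,"x":0,"y":0,"z":10,"twist":0},{"fingers":0,"x":0,"y":0,"z":40,"twist":0},{"fingers":0,"x":0,"y":0,"z":75,"twist":0},{"fingers":0,"x":0,"y":0,"z":110,"twist":0},{"fingers":0,"x":0,"y":0,"z":145,"twist":0},{"fingers":0,"x":0,"y":0,"z":180,"twist":0},{"fingers":0,"x":0,"y":10,"z":185,"twist":0},{"fingers":0,"x":0,"y":30,"z":185,"twist":0}]}}

```text
time: 24.65
ee_pos: [0.442, -0.0732, 0.3796]
tcp_rot: [43.2, 89.0, 44.0]
wrist_force: [0.6, 0.1, -1.6]
opening: 0.023
```

Call:
{"method": "jog_arm", "body": {"deltas": [{"fingers":0,"x":0,"y":40,"z":0,"twist":0},{"fingers":0,"x":0,"y":80,"z":0,"twist":0},{"fingers":0,"x":0,"y":115,"z":0,"twist":0},{"fingers":0,"x":2,"y":145,"z":0,"twist":0},{"fingers":0,"x":2,"y":155,"z":0,"twist":0},{"fingers":0,"x":2,"y":155,"z":0,"twist":0},{"fingers":0,"x":2,"y":155,"z":0,"twist":0}]}}

```text
time: 25.35
ee_pos: [0.4439, 0.0813, 0.3795]
tcp_rot: [42.9, 89.0, 43.6]
wrist_force: [-1.1, -0.6, -0.8]
opening: 0.023
```

Run:
```python
from chk import *
chk("k3",[((.4405,-.0995,.004),.115),((.4446,.085,.004),.071)],(170,60,250,210,3))
```

```text
jaw 90.75506385198779 tcp [0.44393127 0.08130458 0.37950887] f [-1.0998497  -0.58069884 -0.78292283] tip [0.44620546 0.0834709  0.1950356 ] op 0.022969604356257844 t 25.35
```

View pics/k3_scene.png

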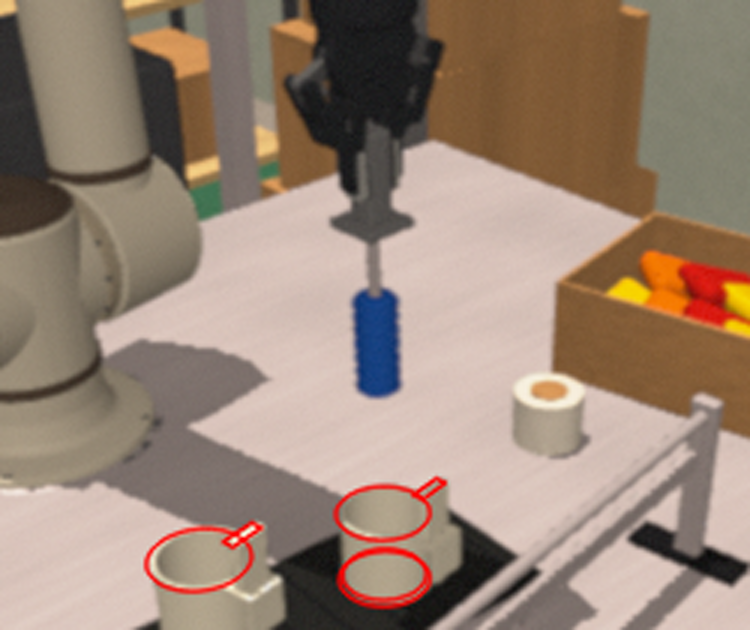

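View pics/k3_wrist.png

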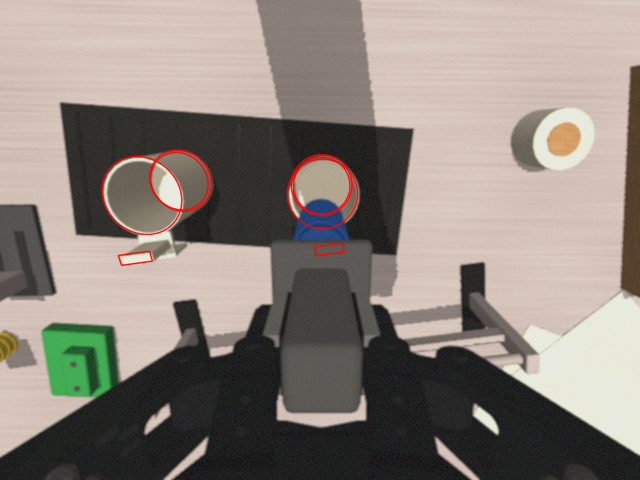

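Call:
{"method": "jog_arm", "body": {"deltas": [{"fingers":0,"x":-1,"y":1,"z":-25,"twist":0},{"fingers":0,"x":-2,"y":2,"z":-55,"twist":0},{"fingers":0,"x":-2,"y":2,"z":-85,"twist":0},{"fingers":0,"x":-2,"y":2,"z":-110,"twist":0},{"fingers":0,"x":-2,"y":2,"z":-135,"twist":0},{"fingers":0,"x":-2,"y":2,"z":-155,"twist":0},{"fingers":0,"x":-2,"y":2,"z":-168,"twist":0},{"fingers":0,"x":-2,"y":2,"z":-178,"twist":0},{"fingers":0,"x":-2,"y":2,"z":-182,"twist":0},{"fingers":0,"x":-2,"y":2,"z":-182,"twist":0}]}}

```text
time: 26.5
ee_pos: [0.4421, 0.0826, 0.1978]
tcp_rot: [42.5, 89.0, 43.1]
wrist_force: [0.0, -0.2, -0.6]
opening: 0.023
```

Call:
{"method": "jog_arm", "body": {"deltas": [{"fingers":0,"x":0,"y":0,"z":-2,"twist":0},{"fingers":0,"x":0,"y":0,"z":-4,"twist":0},{"fingers":0,"x":0,"y":0,"z":-5,"twist":0}]}}

```text
time: 26.8
ee_pos: [0.4424, 0.0827, 0.1933]
tcp_rot: [40.3, 88.9, 41.0]
wrist_force: [0.3, 0.1, 8.1]
opening: 0.0234
```

Call:
{"method": "jog_arm", "body": {"deltas": [{"fingers":0,"x":0,"y":0,"z":20,"twist":0},{"fingers":0,"x":0,"y":0,"z":45,"twist":0},{"fingers":0,"x":0,"y":0,"z":52,"twist":0},{"fingers":0,"x":0,"y":0,"z":52,"twist":0}]}}

```text
time: 27.2
ee_pos: [0.443, 0.0828, 0.2461]
tcp_rot: [37.6, 88.8, 38.2]
wrist_force: [0.2, 0.3, -2.1]
opening: 0.0233
```

Run:
```python
from chk import *
chk("k4",[((.4446,.085,.004),.071)],(220,60,200,180,3.5),names=("scene",))
```

```text
jaw 90.64703444161253 tcp [0.44296062 0.08283707 0.24614462] f [ 0.16735998  0.33329039 -2.12634262] tip [0.44590263 0.08515305 0.06168262] op 0.02328698096215656 t 27.2
```

View pics/k4_scene.png

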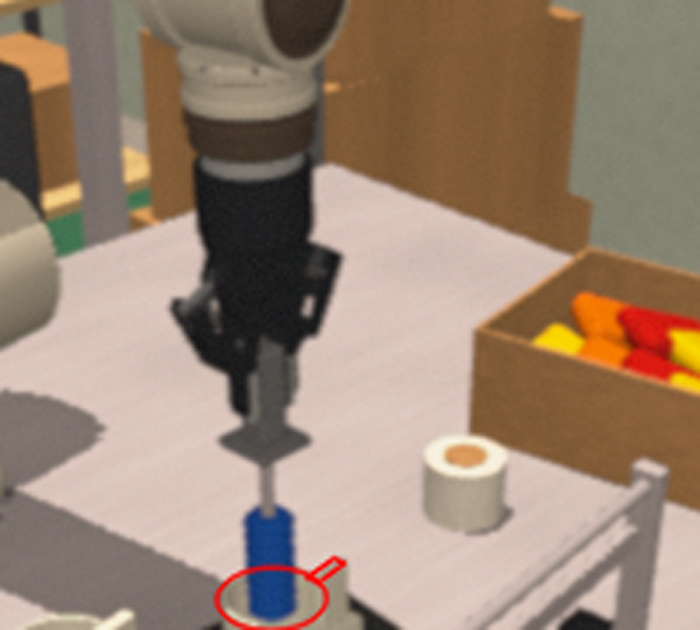

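Call:
{"method": "jog_arm", "body": {"deltas": [{"fingers":0,"x":0,"y":0,"z":-20,"twist":0},{"fingers":0,"x":0,"y":0,"z":-40,"twist":0},{"fingers":0,"x":0,"y":0,"z":-48,"twist":0},{"fingers":0,"x":0,"y":0,"z":-50,"twist":0},{"fingers":0,"x":0,"y":0,"z":-50,"twist":0}]}}

```text
time: 27.75
ee_pos: [0.4425, 0.0827, 0.1949]
tcp_rot: [40.5, 88.9, 41.2]
wrist_force: [0.2, -0.0, -0.5]
opening: 0.0235
```

Call:
{"method": "jog_arm", "body": {"deltas": [{"fingers":0,"x":0,"y":0,"z":-2,"twist":0},{"fingers":0,"x":0,"y":0,"z":-4,"twist":0},{"fingers":0,"x":0,"y":0,"z":-4,"twist":0}]}}

```text
time: 28.05
ee_pos: [0.4433, 0.0829, 0.1933]
tcp_rot: [35.1, 88.7, 35.7]
wrist_force: [-1.3, 0.2, 12.4]
opening: 0.0235
```

Call:
{"method": "jog_arm", "body": {"deltas": [{"fingers":0,"x":0,"y":0,"z":10,"twist":0},{"fingers":0,"x":0,"y":0,"z":45,"twist":0},{"fingers":0,"x":0,"y":0,"z":85,"twist":0},{"fingers":0,"x":0,"y":0,"z":125,"twist":0},{"fingers":0,"x":0,"y":0,"z":165,"twist":0},{"fingers":0,"x":-5,"y":-10,"z":190,"twist":0},{"fingers":0,"x":-10,"y":-45,"z":190,"twist":0},{"fingers":0,"x":-15,"y":-85,"z":190,"twist":0},{"fingers":0,"x":-15,"y":-125,"z":190,"twist":0},{"fingers":0,"x":-15,"y":-165,"z":190,"twist":0}]}}

```text
time: 29.05
ee_pos: [0.428, -0.0835, 0.3843]
tcp_rot: [32.4, 88.7, 33.1]
wrist_force: [1.6, 0.2, -1.8]
opening: 0.0236
```

Call:
{"method": "jog_arm", "body": {"deltas": [{"fingers":0,"x":0,"y":-40,"z":0,"twist":0},{"fingers":0,"x":0,"y":-80,"z":0,"twist":0},{"fingers":0,"x":0,"y":-120,"z":0,"twist":0},{"fingers":0,"x":0,"y":-160,"z":0,"twist":0},{"fingers":0,"x":0,"y":-200,"z":0,"twist":0},{"fingers":0,"x":0,"y":-240,"z":-10,"twist":0},{"fingers":0,"x":0,"y":-262,"z":-35,"twist":0},{"fingers":0,"x":0,"y":-269,"z":-70,"twist":0},{"fingers":0,"x":0,"y":-269,"z":-100,"twist":0},{"fingers":0,"x":0,"y":-269,"z":-120,"twist":0}]}}

```text
time: 30.05
ee_pos: [0.4275, -0.3527, 0.2622]
tcp_rot: [37.8, 88.7, 38.4]
wrist_force: [-0.4, 0.7, -1.0]
opening: 0.023
```

Run:
```python
from chk import *
chk("k5",[((.4405,-.0995,.004),.115),((.4446,.085,.004),.071)],(60,140,300,220,2.6))
```

```text
jaw 90.63239448653376 tcp [ 0.42751665 -0.35268311  0.26220677] f [-0.36346483  0.67662773 -1.01062097] tip [ 0.43077611 -0.35010194  0.07775362] op 0.022995059691711225 t 30.05
```

View pics/k5_scene.png

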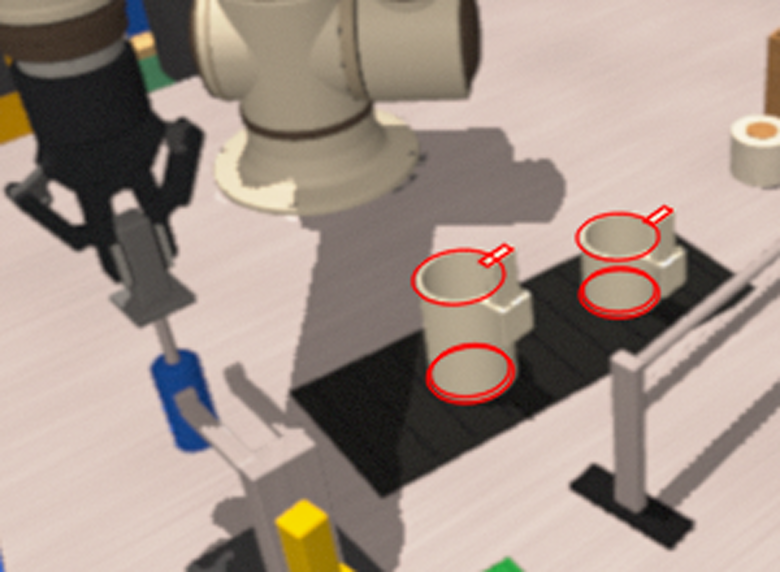

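View pics/k5_wrist.png

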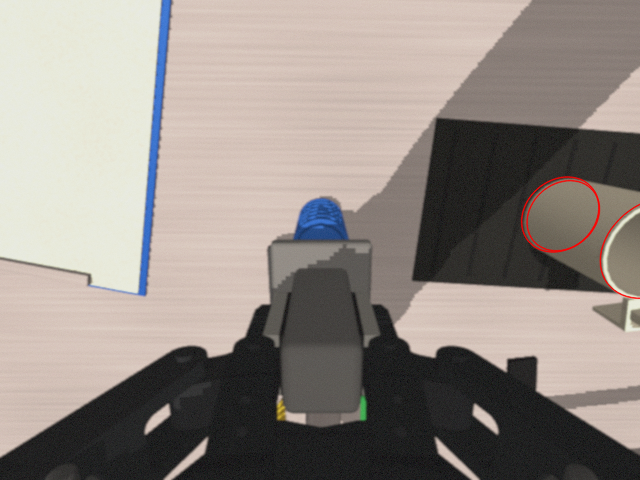

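Call:
{"method": "jog_arm", "body": {"deltas": [{"fingers":0,"x":0,"y":1,"z":-12,"twist":0},{"fingers":0,"x":0,"y":2,"z":-21,"twist":0},{"fingers":0,"x":10,"y":2,"z":-21,"twist":0},{"fingers":0,"x":25,"y":2,"z":-21,"twist":0},{"fingers":0,"x":42,"y":2,"z":-21,"twist":0},{"fingers":0,"x":60,"y":2,"z":-21,"twist":0},{"fingers":0,"x":78,"y":2,"z":-21,"twist":0},{"fingers":0,"x":90,"y":2,"z":-21,"twist":0},{"fingers":0,"x":93,"y":2,"z":-21,"twist":0},{"fingers":0,"x":93,"y":2,"z":-21,"twist":0}]}}

```text
time: 31.2
ee_pos: [0.5213, -0.3501, 0.2433]
tcp_rot: [36.1, 88.7, 36.8]
wrist_force: [-0.2, 0.5, -1.3]
opening: 0.0234
```

Run:
```python
from chk import *
chk("k6",[],(80,200,160,140,4))
```

```text
jaw 90.71201016096693 tcp [ 0.52129296 -0.35013962  0.24326613] f [-0.202408    0.45398568 -1.25089998] tip [ 0.52465259 -0.34762611  0.05881384] op 0.02343492051882283 t 31.2
```

View pics/k6_scene.png

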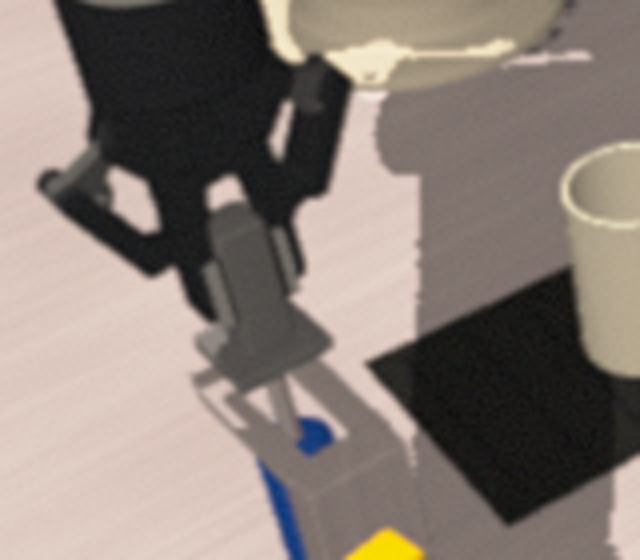

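View pics/k6_wrist.png

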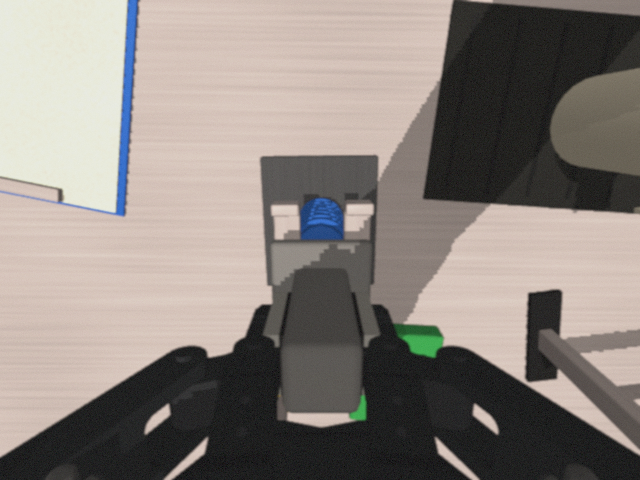

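Call:
{"method": "jog_arm", "body": {"deltas": [{"fingers":0,"x":-1,"y":0,"z":-10,"twist":0},{"fingers":0,"x":-1,"y":0,"z":-20,"twist":0},{"fingers":0,"x":-1,"y":0,"z":-26,"twist":0},{"fingers":0,"x":-1,"y":0,"z":-28,"twist":0},{"fingers":0,"x":-1,"y":0,"z":-29,"twist":0}]}}

```text
time: 31.85
ee_pos: [0.519, -0.3502, 0.2146]
tcp_rot: [35.6, 88.7, 36.2]
wrist_force: [-3.1, 1.6, 5.7]
opening: 0.0235
```

Seated (5.7 N up). Release and rise.

Call:
{"method": "jog_arm", "body": {"deltas": [{"fingers":0.1,"x":0,"y":0,"z":0,"twist":0},{"fingers":0.4,"x":0,"y":0,"z":0,"twist":0},{"fingers":0.6,"x":0,"y":0,"z":0,"twist":0},{"fingers":0.6,"x":0,"y":0,"z":0,"twist":0},{"fingers":0.6,"x":0,"y":0,"z":20,"twist":0},{"fingers":0.6,"x":0,"y":0,"z":50,"twist":0},{"fingers":0.6,"x":0,"y":0,"z":90,"twist":0},{"fingers":0.6,"x":0,"y":0,"z":130,"twist":0},{"fingers":0.6,"x":0,"y":0,"z":140,"twist":0}]}}

```text
time: 32.75
ee_pos: [0.5192, -0.3503, 0.3595]
tcp_rot: [22.7, 88.6, 23.4]
wrist_force: [0.1, -0.5, 0.4]
opening: 0.051
```

Run:
```python
from chk import *
chk("k7",[((.4405,-.0995,.004),.115),((.4446,.085,.004),.071)],(80,130,300,220,2.6))
```

```text
jaw 90.65741226199243 tcp [ 0.51916009 -0.35027484  0.35946811] f [ 0.14449331 -0.53301631  0.38452851] tip [ 0.52343649 -0.34842849  0.17502692] op 0.05101437445806731 t 32.75
```

View pics/k7_scene.png

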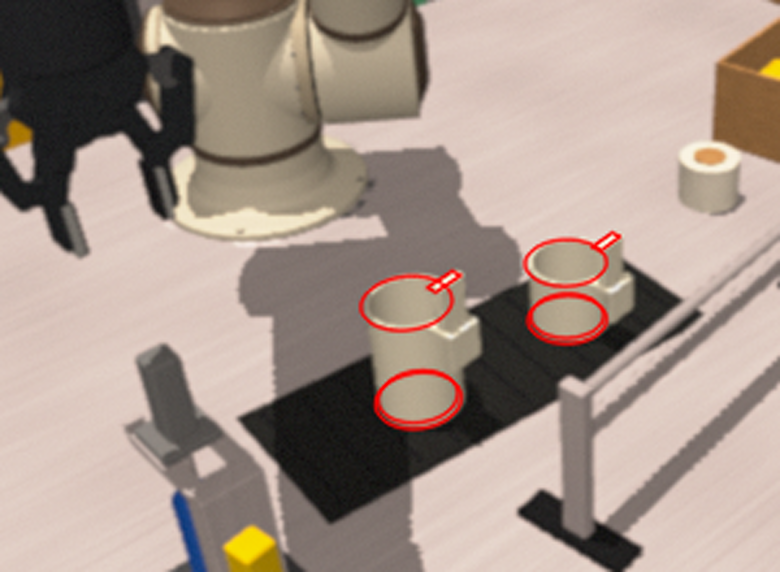

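View pics/k7_wrist.png

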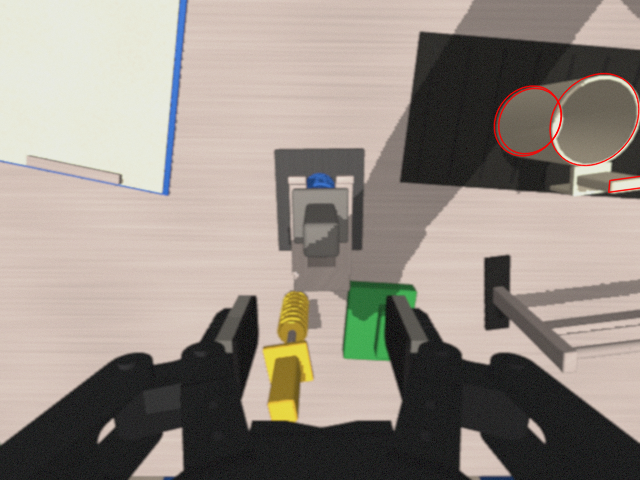

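Call:
{"method": "jog_arm", "body": {"deltas": [{"fingers":0.5,"x":-3,"y":25,"z":0,"twist":-8},{"fingers":0.5,"x":-6,"y":55,"z":0,"twist":-16},{"fingers":0.5,"x":-9,"y":85,"z":0,"twist":-24},{"fingers":0.5,"x":-12,"y":115,"z":0,"twist":-32},{"fingers":0.5,"x":-15,"y":145,"z":0,"twist":-40},{"fingers":0.5,"x":-18,"y":175,"z":0,"twist":-48},{"fingers":0.5,"x":-21,"y":205,"z":-20,"twist":-56},{"fingers":0.5,"x":-24,"y":230,"z":-50,"twist":-64},{"fingers":0.5,"x":-27,"y":250,"z":-80,"twist":-72},{"fingers":0.5,"x":-28,"y":258,"z":-100,"twist":-80}]}}

```text
time: 33.9
ee_pos: [0.4899, -0.0907, 0.251]
tcp_rot: [27.3, 88.9, -52.3]
wrist_force: [0.1, -1.1, 1.3]
opening: 0.0426
```

Call:
{"method": "jog_arm", "body": {"deltas": [{"fingers":0.5,"x":0,"y":0,"z":-15,"twist":-2},{"fingers":0.5,"x":0,"y":0,"z":-20,"twist":-2},{"fingers":0.5,"x":0,"y":0,"z":-20,"twist":-2}]}}

```text
time: 34.2
ee_pos: [0.4892, -0.0906, 0.2296]
tcp_rot: [22.1, 88.9, -59.4]
wrist_force: [1.6, 0.9, 0.8]
opening: 0.0428
```

Run:
```python
from chk import *
chk("k8",[((.4405,-.0995,.004),.115)],(80,130,300,220,2.6),names=("wrist",))
```

```text
jaw 8.500487745315064 tcp [ 0.48923501 -0.09059449  0.2295691 ] f [1.61326648 0.86731616 0.8168071 ] tip [ 0.49095863 -0.0935073   0.04510015] op 0.04281873123635115 t 34.2
```

View pics/k8_wrist.png

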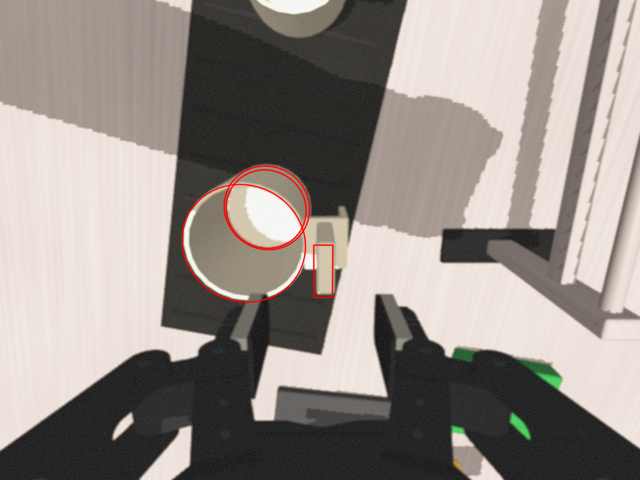

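Call:
{"method": "jog_arm", "body": {"deltas": [{"fingers":0.5,"x":2,"y":-1,"z":-25,"twist":0},{"fingers":0.5,"x":2,"y":-1,"z":-50,"twist":0},{"fingers":0.5,"x":2,"y":-1,"z":-70,"twist":0},{"fingers":0.5,"x":2,"y":-1,"z":-80,"twist":0},{"fingers":0.3,"x":2,"y":-1,"z":-80,"twist":0},{"fingers":0.1,"x":2,"y":-1,"z":-80,"twist":0},{"fingers":0,"x":2,"y":-1,"z":-80,"twist":0},{"fingers":0,"x":2,"y":-1,"z":-80,"twist":0},{"fingers":0,"x":2,"y":-1,"z":-80,"twist":0}], "grip_force": 50}}

```text
time: 35.15
ee_pos: [0.4924, -0.092, 0.1522]
tcp_rot: [30.2, 88.8, -51.3]
wrist_force: [-0.0, 0.1, 7.3]
opening: 0.0096
```

Call:
{"method": "jog_arm", "body": {"deltas": [{"fingers":0,"x":0,"y":0,"z":10,"twist":0},{"fingers":0,"x":0,"y":0,"z":35,"twist":0},{"fingers":0,"x":0,"y":0,"z":65,"twist":0},{"fingers":0,"x":0,"y":0,"z":95,"twist":0},{"fingers":0,"x":0,"y":0,"z":120,"twist":0},{"fingers":0,"x":0,"y":0,"z":130,"twist":0},{"fingers":0,"x":0,"y":0,"z":130,"twist":0},{"fingers":0,"x":0,"y":0,"z":130,"twist":0}]}}

```text
time: 35.95
ee_pos: [0.4923, -0.0919, 0.2812]
tcp_rot: [28.1, 88.8, -53.4]
wrist_force: [0.3, -0.2, -2.8]
opening: 0.009
```

Run:
```python
from chk import *
chk("k9",[],(170,80,250,210,3),names=("scene","wrist",))
```

```text
jaw 8.482712382109474 tcp [ 0.49230637 -0.0919351   0.2811586 ] f [ 0.34549919 -0.20236318 -2.82571759] tip [ 0.4945574  -0.09496738  0.09669726] op 0.008967092754481303 t 35.95
```

View pics/k9_scene.png

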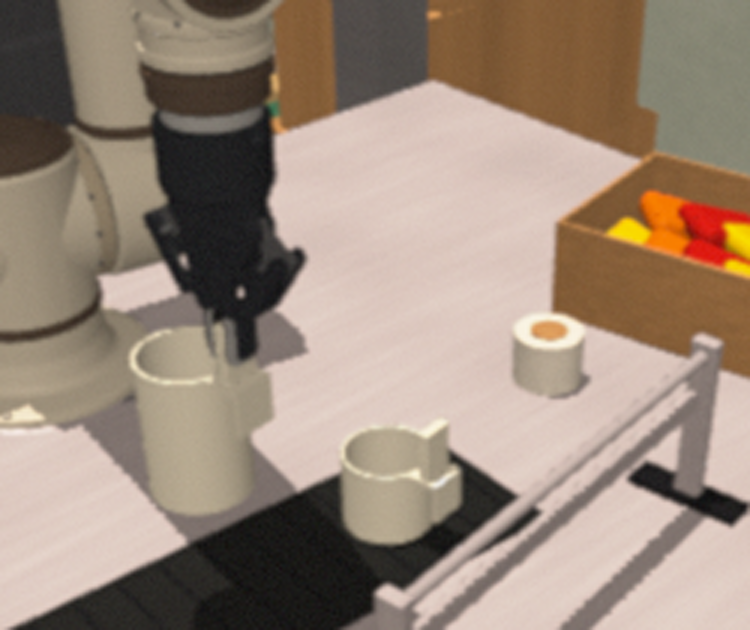

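View pics/k9_wrist.png

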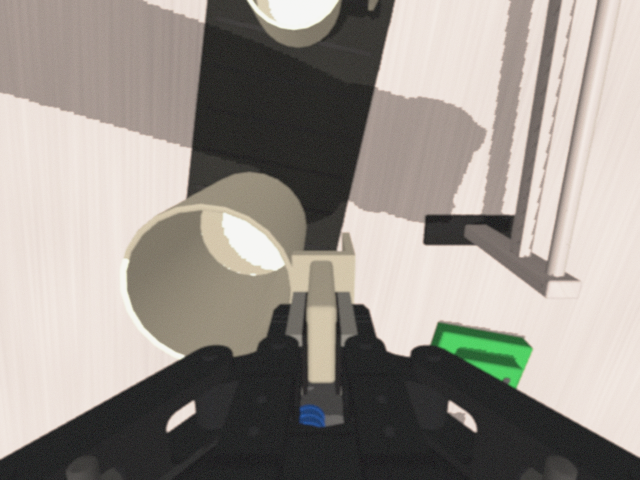

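Run:
```python
import cv2,numpy as np
a=cv2.imread("pics/w6.png");b=cv2.imread("pics/w10.png");c=cv2.imread("pics/w3.png")
cv2.imwrite("pics/bar.png",np.hstack([cv2.resize(x,None,fx=2.2,fy=2.2,interpolation=cv2.INTER_CUBIC) for x in (a[150:250,270:390],b[130:230,270:390],c[80:180,280:400])]))
```

```text
(no output)
```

View pics/bar.png

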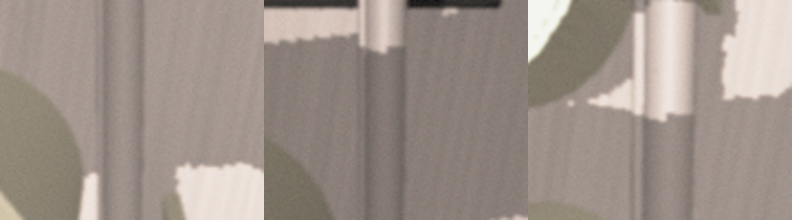

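Run:
```python
from h import *
c0=viewer.camera("wrist"); c0["K"]=K(c0)
# exact rot needed
for nm,p,jw,rot,uv in [("w6",(.63110478,.11064403,.27018045),8.4356,(93.2,89.5,11.6),(325.9,195)),("w10",(.61574482,.22048694,.27281656),8.5262,(85.6,89.4,4.1),(325.2,180)),("w3",(.62353124,.11007437,.22712144),8.44,(-97.3,89.9,-178.8),(344.1,120))]:
    R=Ro.from_euler("xyz",rot,degrees=True).as_matrix()
    print(np.degrees(np.arctan2(R[1,1],R[0,1])),R[:,0])
    T=np.eye(4);T[:3,:3]=R;T[:3,3]=p
    c=dict(c0);c["W"]=np.linalg.inv(T@c0["tool_from_camera"])
    q=atz(c,uv,.15); print(nm,q,"bar x at y=.11:",q[0]+.146*(q[1]-.11))
```

```text
8.399878402413478 [ 0.0085483   0.00175471 -0.99996192]
w6 [0.63082248 0.14267585 0.15      ] bar x at y=.11: 0.6355931543029021
8.500240320493006 [ 1.04449845e-02  7.48705802e-04 -9.99945169e-01]
w10 [0.61382658 0.26164151 0.15      ] bar x at y=.11: 0.6359662428412173
8.500010998614293 [-1.74494559e-03 -3.65513995e-05 -9.99998477e-01]
w3 [0.62385962 0.18786886 0.15      ] bar x at y=.11: 0.6352284722614933
```

Call:
{"method": "jog_arm", "body": {"deltas": [{"fingers":0,"x":15,"y":15,"z":0,"twist":0},{"fingers":0,"x":40,"y":40,"z":0,"twist":0},{"fingers":0,"x":70,"y":70,"z":0,"twist":0},{"fingers":0,"x":100,"y":98,"z":0,"twist":0},{"fingers":0,"x":125,"y":118,"z":0,"twist":0},{"fingers":0,"x":143,"y":128,"z":0,"twist":0},{"fingers":0,"x":151,"y":132,"z":0,"twist":0},{"fingers":0,"x":151,"y":132,"z":-10,"twist":0},{"fingers":0,"x":151,"y":132,"z":-20,"twist":0},{"fingers":0,"x":151,"y":132,"z":-20,"twist":0}]}}

```text
time: 37.1
ee_pos: [0.6418, 0.0393, 0.2588]
tcp_rot: [18.2, 88.9, -63.3]
wrist_force: [-0.4, -0.1, -3.3]
opening: 0.0094
```

Run:
```python
from chk import *
chk("k10",[],(270,80,200,200,3.5),names=("scene","wrist",))
```

```text
jaw 8.432487892382078 tcp [0.64175898 0.03926805 0.25882813] f [-0.4059148  -0.05142107 -3.34839144] tip [0.64330154 0.0361975  0.07436014] op 0.009361323409177115 t 37.1
```

View pics/k10_scene.png

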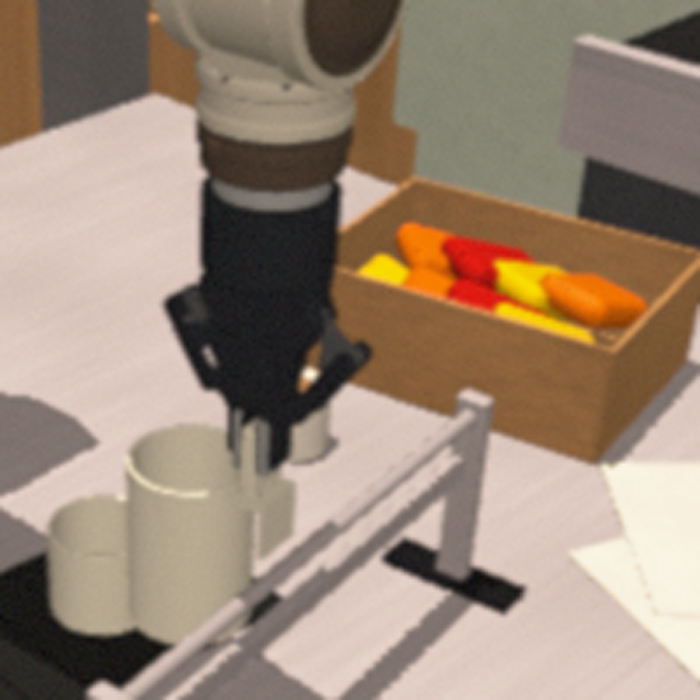

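View pics/k10_wrist.png

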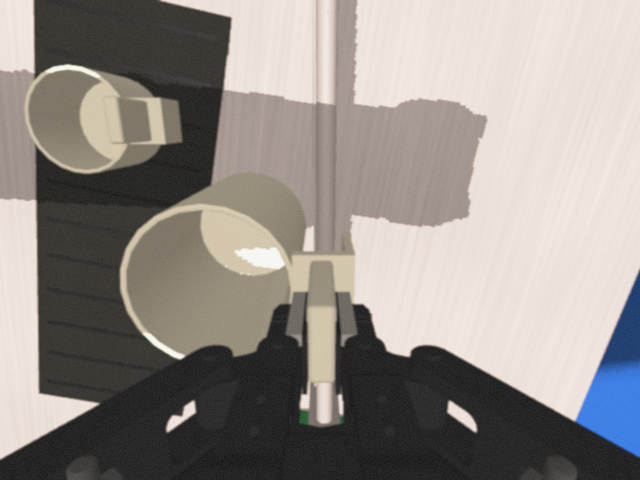

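Call:
{"method": "jog_arm", "body": {"deltas": [{"fingers":0,"x":2,"y":0,"z":-8,"twist":0},{"fingers":0,"x":2,"y":0,"z":-18,"twist":0},{"fingers":0,"x":2,"y":0,"z":-28,"twist":0},{"fingers":0,"x":2,"y":0,"z":-38,"twist":0},{"fingers":0,"x":2,"y":0,"z":-45,"twist":0},{"fingers":0,"x":2,"y":0,"z":-50,"twist":0},{"fingers":0,"x":2,"y":0,"z":-50,"twist":0}]}}

```text
time: 37.9
ee_pos: [0.6439, 0.0394, 0.2099]
tcp_rot: [21.8, 88.9, -59.8]
wrist_force: [-0.1, 0.4, -2.3]
opening: 0.0094
```

Run:
```python
from chk import *
chk("k11",[],(270,110,200,200,3.5),names=("scene","wrist",))
```

```text
jaw 8.442107980854066 tcp [0.64389858 0.03943488 0.20991902] f [-0.06833059  0.39118749 -2.27089064] tip [0.64567157 0.03638933 0.02545268] op 0.009409472635242765 t 37.9
```

View pics/k11_scene.png

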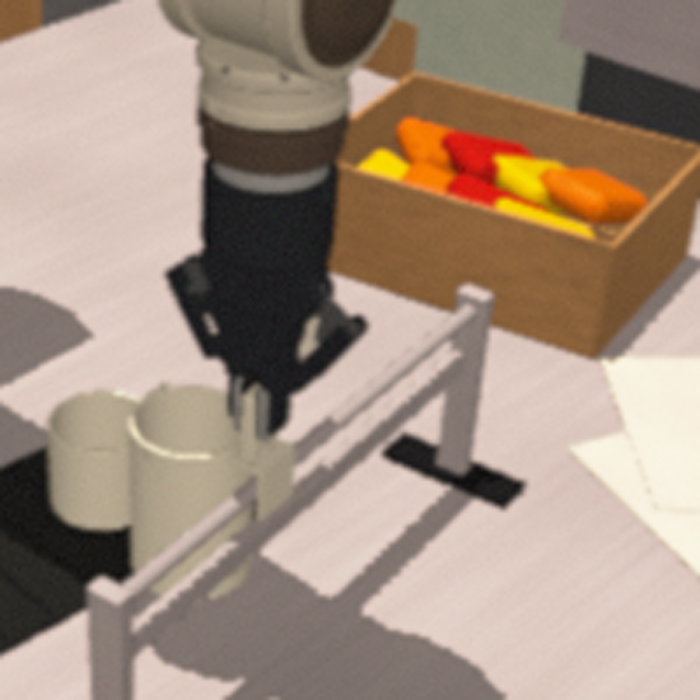

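Lip is behind the bar. Lower until the strap rests (~15 mm more).

Call:
{"method": "jog_arm", "body": {"deltas": [{"fingers":0,"x":0,"y":0,"z":-6,"twist":0},{"fingers":0,"x":0,"y":0,"z":-11,"twist":0},{"fingers":0,"x":0,"y":0,"z":-14,"twist":0},{"fingers":0,"x":0,"y":0,"z":-14,"twist":0}]}}

```text
time: 38.4
ee_pos: [0.644, 0.0394, 0.1963]
tcp_rot: [23.0, 88.9, -58.5]
wrist_force: [0.2, 0.2, -2.3]
opening: 0.0092
```

Call:
{"method": "jog_arm", "body": {"deltas": [{"fingers":0,"x":0,"y":0,"z":-2,"twist":0},{"fingers":0,"x":0,"y":0,"z":-3,"twist":0},{"fingers":0,"x":0,"y":0,"z":-3,"twist":0}]}}

```text
time: 38.7
ee_pos: [0.6441, 0.0394, 0.1951]
tcp_rot: [28.5, 88.8, -53.1]
wrist_force: [-2.7, -0.9, 6.0]
opening: 0.0093
```

Call:
{"method": "jog_arm", "body": {"deltas": [{"fingers":0.1,"x":0,"y":0,"z":1,"twist":0},{"fingers":0.2,"x":0,"y":0,"z":1,"twist":0},{"fingers":0.4,"x":0,"y":0,"z":1,"twist":0},{"fingers":0.65,"x":0,"y":0,"z":1,"twist":0},{"fingers":0.65,"x":0,"y":0,"z":1,"twist":0},{"fingers":0.65,"x":0,"y":0,"z":3,"twist":0},{"fingers":0.65,"x":0,"y":0,"z":20,"twist":0},{"fingers":0.65,"x":0,"y":0,"z":50,"twist":0},{"fingers":0.65,"x":0,"y":0,"z":80,"twist":0},{"fingers":0.65,"x":0,"y":0,"z":100,"twist":0}]}}

```text
time: 39.7
ee_pos: [0.6442, 0.0394, 0.2976]
tcp_rot: [33.5, 88.8, -48.1]
wrist_force: [-0.2, 0.3, 0.2]
opening: 0.0555
```

Run:
```python
from chk import *
chk("k12",[((.4446,.085,.004),.071)],(230,130,200,180,3.5))
```

```text
jaw 8.441330210936057 tcp [0.64417684 0.0394197  0.29764283] f [-0.15737604  0.32085784  0.24876231] tip [0.64685618 0.03643216 0.11318648] op 0.05547487598129052 t 39.7
```

View pics/k12_scene.png

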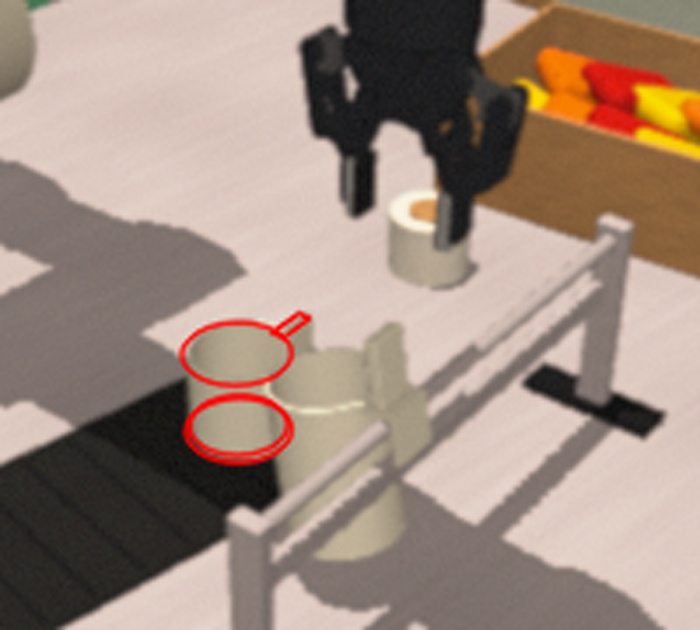

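View pics/k12_wrist.png

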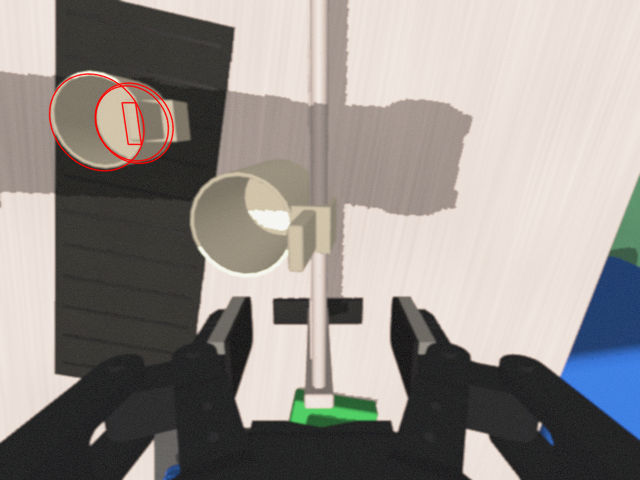

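Call:
{"method": "jog_arm", "body": {"deltas": [{"fingers":0.5,"x":-35,"y":15,"z":0,"twist":0},{"fingers":0.5,"x":-75,"y":30,"z":0,"twist":0},{"fingers":0.5,"x":-115,"y":43,"z":0,"twist":0},{"fingers":0.5,"x":-145,"y":52,"z":-20,"twist":0},{"fingers":0.5,"x":-149,"y":53,"z":-50,"twist":0},{"fingers":0.5,"x":-149,"y":53,"z":-85,"twist":0},{"fingers":0.5,"x":-149,"y":53,"z":-105,"twist":0},{"fingers":0.5,"x":-149,"y":53,"z":-110,"twist":0},{"fingers":0.5,"x":-149,"y":53,"z":-110,"twist":0}]}}

```text
time: 40.75
ee_pos: [0.4951, 0.0923, 0.1856]
tcp_rot: [30.1, 88.8, -51.5]
wrist_force: [0.3, 0.1, 0.6]
opening: 0.0424
```

Run:
```python
from chk import *
chk("k13",[((.4446,.085,.004),.071)],None,names=("wrist",))
```

```text
jaw 8.440174140394225 tcp [0.49506588 0.09233959 0.18558256] f [0.2557144  0.05537664 0.57179279] tip [0.49749213 0.0892899  0.00112372] op 0.04237899198064743 t 40.75
```

View pics/k13_wrist.png

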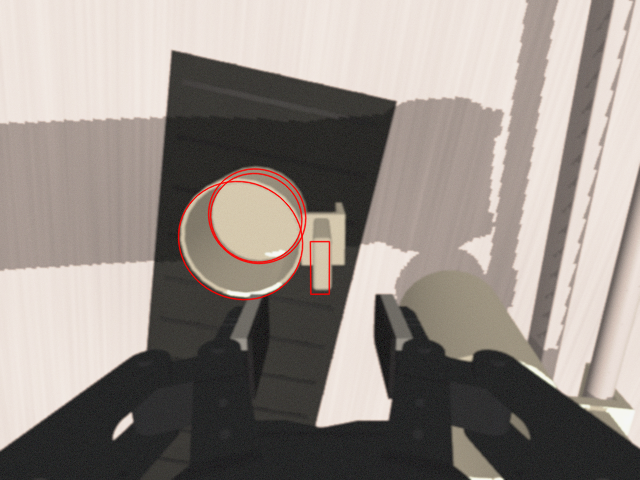

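Call:
{"method": "jog_arm", "body": {"deltas": [{"fingers":0.5,"x":1,"y":0,"z":-20,"twist":0},{"fingers":0.5,"x":1,"y":0,"z":-45,"twist":0},{"fingers":0.5,"x":1,"y":0,"z":-65,"twist":0},{"fingers":0.5,"x":1,"y":0,"z":-77,"twist":0},{"fingers":0.3,"x":1,"y":0,"z":-78,"twist":0},{"fingers":0.1,"x":1,"y":0,"z":-78,"twist":0},{"fingers":0,"x":1,"y":0,"z":-78,"twist":0},{"fingers":0,"x":1,"y":0,"z":-78,"twist":0},{"fingers":0,"x":1,"y":0,"z":-78,"twist":0}]}}

```text
time: 41.7
ee_pos: [0.4971, 0.0925, 0.1102]
tcp_rot: [37.7, 88.7, -43.9]
wrist_force: [-2.0, -0.5, 6.4]
opening: 0.0092
```

Call:
{"method": "jog_arm", "body": {"deltas": [{"fingers":0,"x":0,"y":0,"z":10,"twist":0},{"fingers":0,"x":0,"y":2,"z":35,"twist":0},{"fingers":0,"x":0,"y":10,"z":70,"twist":0},{"fingers":0,"x":0,"y":25,"z":105,"twist":0},{"fingers":0,"x":0,"y":40,"z":140,"twist":0},{"fingers":0,"x":0,"y":60,"z":165,"twist":0},{"fingers":0,"x":0,"y":80,"z":175,"twist":0},{"fingers":0,"x":0,"y":80,"z":175,"twist":0},{"fingers":0,"x":0,"y":80,"z":175,"twist":0}]}}

```text
time: 42.6
ee_pos: [0.4971, 0.1727, 0.2855]
tcp_rot: [38.1, 88.7, -43.4]
wrist_force: [-0.9, 0.6, -2.7]
opening: 0.0087
```

Call:
{"method": "jog_arm", "body": {"deltas": [{"fingers":0,"x":15,"y":5,"z":0,"twist":0},{"fingers":0,"x":40,"y":15,"z":0,"twist":0},{"fingers":0,"x":70,"y":27,"z":0,"twist":0},{"fingers":0,"x":97,"y":37,"z":0,"twist":0},{"fingers":0,"x":115,"y":42,"z":0,"twist":0},{"fingers":0,"x":122,"y":42,"z":-5,"twist":0},{"fingers":0,"x":122,"y":42,"z":-20,"twist":0},{"fingers":0,"x":122,"y":42,"z":-25,"twist":0},{"fingers":0,"x":122,"y":42,"z":-25,"twist":0}]}}

```text
time: 43.5
ee_pos: [0.6184, 0.2138, 0.2595]
tcp_rot: [33.1, 88.7, -48.4]
wrist_force: [0.1, -0.0, -2.4]
opening: 0.0093
```

Run:
```python
from chk import *
chk("k14",[],(270,80,200,200,3.5),names=("scene","wrist"))
```

```text
jaw 8.462429920297318 tcp [0.61836249 0.21382695 0.25947611] f [ 8.24939460e-02 -1.46961571e-03 -2.38272168e+00] tip [0.6211183  0.21072182 0.07502283] op 0.009262767413532727 t 43.5
```

View pics/k14_scene.png

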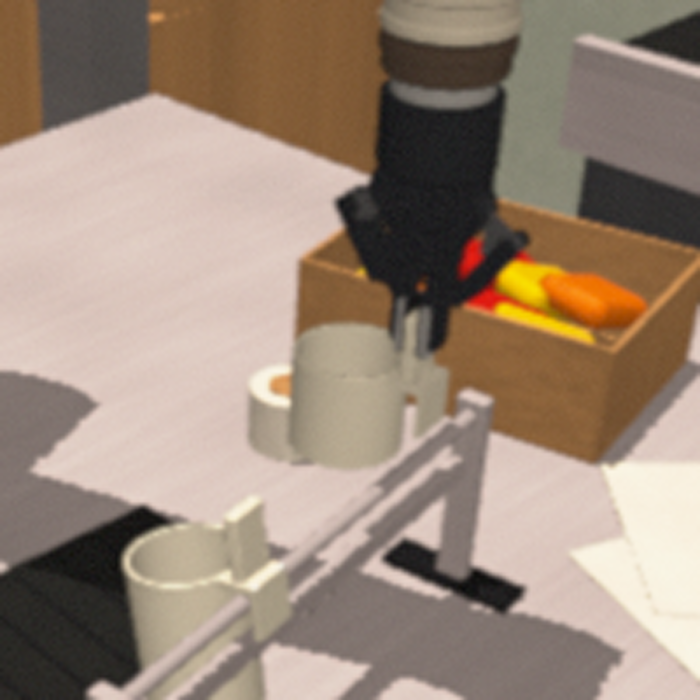

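View pics/k14_wrist.png

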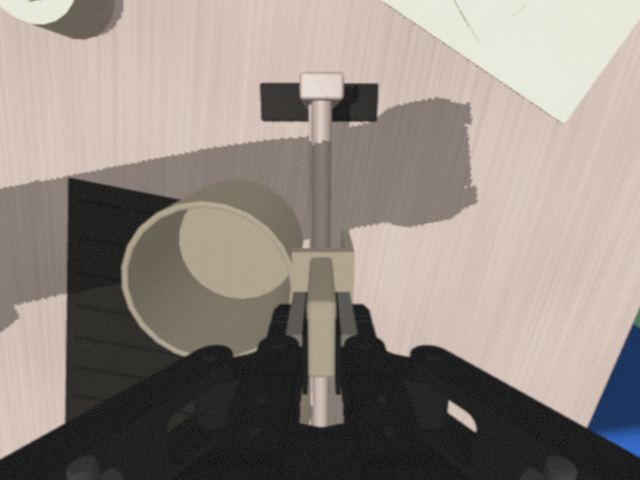

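Call:
{"method": "jog_arm", "body": {"deltas": [{"fingers":0,"x":0,"y":0,"z":-8,"twist":0},{"fingers":0,"x":0,"y":0,"z":-18,"twist":0},{"fingers":0,"x":0,"y":0,"z":-28,"twist":0},{"fingers":0,"x":0,"y":0,"z":-38,"twist":0},{"fingers":0,"x":0,"y":0,"z":-48,"twist":0},{"fingers":0,"x":0,"y":0,"z":-55,"twist":0},{"fingers":0,"x":0,"y":0,"z":-60,"twist":0},{"fingers":0,"x":0,"y":0,"z":-60,"twist":0}]}}

```text
time: 44.4
ee_pos: [0.6185, 0.2142, 0.2003]
tcp_rot: [36.6, 88.7, -44.9]
wrist_force: [-0.4, -0.8, -2.3]
opening: 0.0094
```

Call:
{"method": "jog_arm", "body": {"deltas": [{"fingers":0,"x":0,"y":0,"z":-2,"twist":0},{"fingers":0,"x":0,"y":0,"z":-4,"twist":0},{"fingers":0,"x":0,"y":0,"z":-4,"twist":0}]}}

```text
time: 44.7
ee_pos: [0.6187, 0.2142, 0.1972]
tcp_rot: [39.4, 88.6, -42.1]
wrist_force: [-0.9, 0.3, 2.0]
opening: 0.0089
```

Call:
{"method": "jog_arm", "body": {"deltas": [{"fingers":0.1,"x":0,"y":0,"z":0,"twist":0},{"fingers":0.2,"x":0,"y":0,"z":1,"twist":0},{"fingers":0.4,"x":0,"y":0,"z":1,"twist":0},{"fingers":0.65,"x":0,"y":0,"z":1,"twist":0},{"fingers":0.65,"x":0,"y":0,"z":1,"twist":0},{"fingers":0.65,"x":0,"y":0,"z":3,"twist":0},{"fingers":0.65,"x":0,"y":0,"z":20,"twist":0},{"fingers":0.65,"x":0,"y":0,"z":50,"twist":0},{"fingers":0.65,"x":0,"y":0,"z":85,"twist":0},{"fingers":0.65,"x":0,"y":0,"z":120,"twist":0}]}}

```text
time: 45.7
ee_pos: [0.6184, 0.2141, 0.3186]
tcp_rot: [39.5, 88.6, -42.0]
wrist_force: [0.8, 0.8, -0.0]
opening: 0.0554
```

Call:
{"method": "jog_arm", "body": {"deltas": [{"fingers":0.65,"x":-30,"y":0,"z":10,"twist":0},{"fingers":0.65,"x":-70,"y":0,"z":20,"twist":0},{"fingers":0.65,"x":-110,"y":0,"z":30,"twist":0},{"fingers":0.65,"x":-150,"y":0,"z":30,"twist":0},{"fingers":0.65,"x":-190,"y":0,"z":30,"twist":0},{"fingers":0.65,"x":-220,"y":0,"z":30,"twist":0},{"fingers":0.65,"x":-220,"y":0,"z":30,"twist":0},{"fingers":0.65,"x":-220,"y":0,"z":30,"twist":0}]}}

```text
time: 46.5
ee_pos: [0.3981, 0.2142, 0.3494]
tcp_rot: [43.9, 88.6, -37.6]
wrist_force: [-0.0, 0.1, 0.1]
opening: 0.0556
```

Run:
```python
from chk import *
chk("k15",[],(80,120,380,270,2))
t=cv2.imread("pics/k15_top.png"); cv2.imwrite("pics/k15_t.png",cv2.resize(t[130:330,150:500],None,fx=2.2,fy=2.2))
```

```text
jaw 8.522941015687616 tcp [0.39810599 0.21418643 0.34939103] f [-0.00310705  0.07793184  0.14920152] tip [0.40168612 0.21142614 0.16494642] op 0.05555152768468294 t 46.5
```

View pics/k15_scene.png

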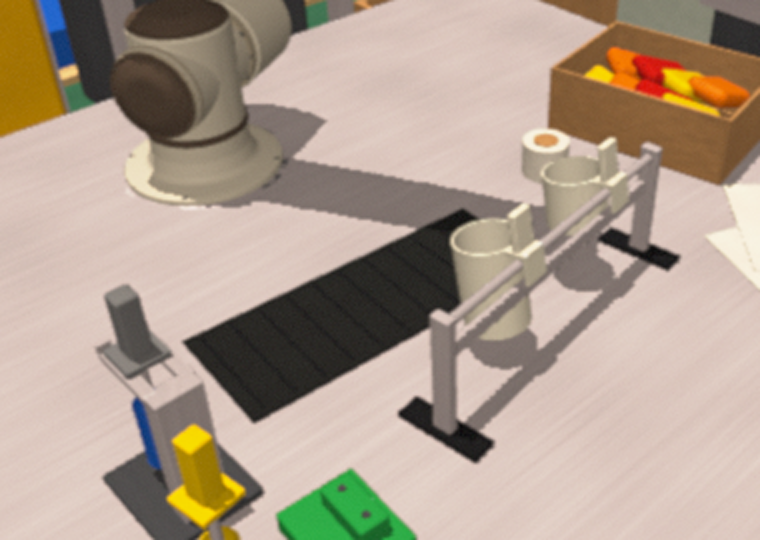

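View pics/k15_t.png

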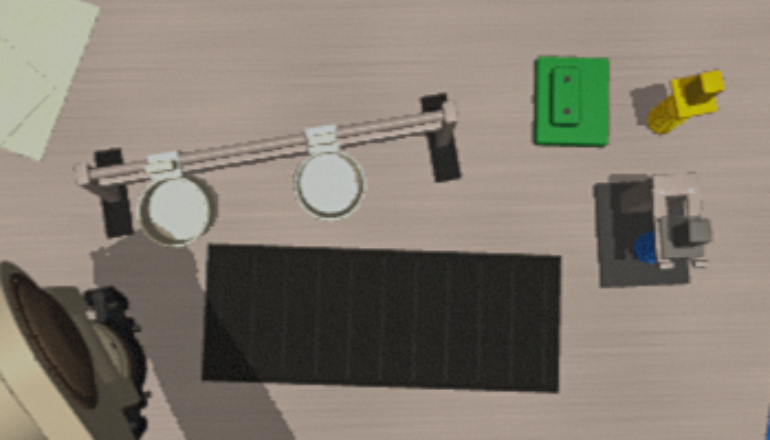

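Both cups and the brush are hanging, and the bystanders have not moved. I'm handing the job in.

```bash
python3 -c "
from workcell import ticket
print(ticket.job_done())"
```

```text
the job is handed in; nothing more can be done
None
```

The job is done and handed in at about 46 s of robot time. Only the tall and short cups were on the rail; there was no medium cup.

- **Setting out:** I stood both cups upright on the mat and lifted the blue-bristled brush off its hook.
- **Scrubbing:** I scrubbed the tall cup first, then the short one. The tall cup got one extra up-and-down stroke, because I had not measured the height of the first.

  | Cup | First and final push to the floor | Measured draw-up |
  |---|---|---|
  | Tall | felt at about 9 N and 2 N | about 80 mm of 110 mm depth |
  | Short | felt at about 8 N and 12 N | about 53 mm of 66 mm depth |

- **Hanging back:** I hung the brush back on its stand first, then the tall cup and the short cup over the rail bar. The tall cup hangs about 70 mm further along the bar than where it started.

The last scene and top pictures show both hooks over the bar with the cups leaning as they did at the start. The brush collar rests on the prongs, the mat is empty, the green block and label roll look unmoved, and the gripper is clear.

No cup was seen to be knocked. No check failed, but the tool picked up about 1.4° of tilt from the contacts; the brush and cups still seated normally.

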